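Latch the sprung lifter and load the sample holder

ROBOT

A 6-joint arm with a two-finger parallel gripper is mounted at the origin on a cart in front of the work surface, level with it; the furniture and walls round the work are solid. World frame = base frame: x ahead of the robot, y to its left, z up, the work surface at z = 0. Lengths are in m, angles in degrees, forces in N, time in s.
With the tool pointing down it reaches from about 0.4 to 0.825 m from the base axis. Payload 7 kg.
Tool frame: the origin (TCP) lies at the very end of the fingers, on their centre line; the grasp point (between the pads) lies 19 mm behind it (ctrl.tcp_to_grasp is the distance from the TCP to the grasp point, in m); z points along the fingers, x is the direction in which the jaws open and shut, and the axes are right-handed (so a half turn about z gives the same grasp; the last joint's range is limited). The gripper opens to 88 mm and grips with 3 to 60 N. Pads are 19 mm wide; open, the fingers measure 130 mm over their backs; the gripper's body (78 mm by 193 mm) begins 47 mm behind the grasp point.
Start: joints at [16.507, 20.546, 0.682, 0, -70.136, -16.507], TCP at [0.675, -0, 0.227] pointing down, gripper open.
Joint ranges: [-176.03, 176.03], [-82.01, 121.73], [-58.28, 71.71], [-173.87, 95.51], [-174.79, -0.11], [-173.66, 173.66]. Speed limits (degrees/s): [136.94, 136.94, 172.46, 180, 180, 180].

INTERFACE

Orientations are given as [roll, pitch, yaw] about the fixed x, y, z axes, in that order (R = Rz(yaw) Ry(pitch) Rx(roll)).
In Python, from plant import sensors, vision, ticket, ctrl gives the robot as it stands. The module is installed in compiled form; this text tells all that it offers.
- The arm moves only by the tool drive_tool, never from a script. Its argument "moves" is a list of rows, each a list of 6 numbers: the shift along the tool's x, y, z in units of 0.15 m (1.0 is 0.15 m), then the turn, a rotation vector about the tool's x, y, z in units of 60 degrees (1.0 is 60 degrees). In form: [[dx, dy, dz, rx, ry, rz], ...]. A call has 1 to 8 rows; each row is the pose to reach, as a shift and turn from the pose measured when the call began, along the tool's axes at that moment; what a row does not reach only later rows make up. A row lasts 1/10 s, in which the tool goes at most 50 mm and 8.59 degrees, less where a joint would pass 70% of its speed; a pose out of reach is approached as far as the arm can. A call with a number of a shift or a turn outside -1 to 1 is refused whole. A call with a gripper value outside its range is refused whole. "fingers" is the opening, from -1 (shut) to 1 (fully open), set as the call begins (left out, the last holds). The fingers move at their own pace and stop on an object; the grip force is fixed at half the most. Time passes only in rows, so rows that repeat a pose let the fingers close. It gives the time, the measured TCP pose, the force and the opening at its end, in the units of the state.
- sensors.get_obs(): the state, without advancing time (a new reading comes with each control period).
- vision.snapshot(name): name is "scene" or "side" or "wrist"; returns a dict with "pixels" (420x560x3 uint8, red, green, blue), "fx", "fy", "cx", "cy" (pixels), "R" (3x3) and "t" (3): a world point X has camera coordinates R X + t. Camera axes: x right, y down, z forward; pixel columns grow to the right and rows downward; lengths in m; the calibration is good to about 2 mm. A picture is of the moment at which its call begins. There is no depth.
- ticket.close_job(): hands the job in, once; it reports no verdict.
The state is a dict: "clock": time; "joint_pos": joint angles; "qvel": joint speeds; "tau": joint torques, N m; "tool_pos": TCP position; "orientation": TCP orientation; "force": force on the tool from outside, world axes, zero at the start; "moment": the same for the moment, N m; "opening": finger opening in m.
Only numpy, scipy, OpenCV 4.12 (cv2) and the standard library are available. Lean on these libraries where they do the work, as an engineer would, in place of code of your own. Each camera call takes 0.05 s, during which the arm holds its last target.

TASK

Get the sloping sample holder ready: press its spring-loaded bar all the way down and, keeping it down, slide the keeper along by its arched handle until its tongue is fully over the end of the bar, so that the bar stays down by itself when you let go. Then lay the low, narrow sample puck (not the tall, wide one) flat in the round pocket, down on its floor, let go, and leave the other loose things where they are.

Things in the scene. Friction and masses are not known exactly. Their poses are not given: they have to be found in the camera images.
- deck: Sloping aluminium top of the fixed sample holder, 125 (x) x 140 (y) mm. Origin in the deck's upper surface; its x axis runs up the slope (30 degrees, rising away from the robot), y level across it, z square out of it, leaning back towards the robot. The row with the bar and keeper lies at deck x = +32 mm, the pocket lower down at deck x = -30 mm. Two 5 mm high guide strips run beside the keeper at deck x = 11 and 53 mm. Deck origin is 88 mm above the bench.
- bar_top (a point): Centre of the top face of the steel thumb bar (the plunger), at deck (32, 5, 26) mm when up; the bar is 12 mm wide along deck x and 74 mm long along deck y (from -32 to +42 mm) and moves square to the deck. Its top stands 26 mm above the deck when up, 10 mm when latched, 8 mm when fully down.
- plunger (a joint): How far the thumb bar is pressed in, square to the deck: 0 up, 0.018 m hard against its stop. Spring: 4 N at 0, 9.3 N at 0.018; it springs back up at once if let go unlatched. A 47 mm lifter disc in the pocket is one piece with the bar and goes down with it: 6 mm proud of the deck when up, 10 mm below it when latched at about 0.016.
- handle (a point): Middle of the keeper's arched handle: a level 8 mm round crossbar, 37 mm long along deck x, carried on two posts astride the bar (19 mm clear between them), axis 36 mm above the deck; the raised bar passes under it. At keeper 0 it is at deck (32, 14, 36) mm. Shut fingertips pressing the bar just on the deck -y side of the crossbar push the keeper along as they move to deck +y, still pressing.
- keeper (a joint): Travel of the keeper along deck +y: 0 open, 0.026 m fully home at its stop; friction about 1.2 N, stays where it is left. Its flat rails beside the bar are only 4 mm high. Its tongue (18 mm long, 37 mm wide, underside 10 mm and upper side 17 mm above the deck) ends at deck y = -40 mm when open; it runs against the bar's -y end (deck y = -32 mm) unless the bar is pressed in more than 0.016 m, and then slides over it by up to 18 mm.
- pocket (a point): Centre of the pocket's floor when the bar is latched; fixed to the deck, at deck (-30, 0, -10) mm, axes as the deck's. The pocket is a round bore 51 mm wide, 10 mm deep when latched.
- sample: The low, narrow cast puck to load: a dark round disc 44 mm across, 25 mm high, about 0.14 kg, standing on the bench. Origin in the centre of its underside, z up through it.
- tall_puck: Bystander: a dark round puck 50 mm across and 36 mm high, standing on the bench; too tall and wide to be the one. Origin under its centre.
- pebble: Bystander: a flat stone 52 x 53 x 26 mm on the bench to the right of the holder. Origin under its centre.
- cup: Bystander: a light mixing cup, 77 mm across, 88 mm high, standing to the right of and behind the holder. Origin under its centre.
Mind the look-alikes: they are no part of the job. Leave any blue or purple look-alike of the sample alone.

How it is judged:
By the outcome, as a careful person would: the job done as asked, in the order asked, and still so for the second after the job is handed in, with the robot touching nothing.
It also fails if it takes over 54 s, if anything falls off the work surface, if the arm or the gripper's body presses on something with over 40 N, if the wrist force passes 120 N, or if a joint passes its speed limit or range.

## Working session

There is one attempt and no reset: what is moved stays moved. The work goes in short steps, Python scripts to look and compute and a tool call to move; the robot and the scene stay as the last step left them, time stands still between calls to the robot, and variables do not carry over. Pictures are saved under pics/ and viewed, and the job is handed in when it is done.

Besides the shell and the picture viewer there is one more tool, called after ">>>" by a JSON object that holds its "op" and its "data". drive_tool: Moves the arm, as the interface text tells. Shifts and turns lie within -1 to 1; 1 stands for 0.15 m of shift or 60 degrees of turn. Its arguments: {"type":"object","properties":{"moves":{"type":"array"},"fingers":{"type":"number"}},"required":["moves"]}

```bash
mkdir -p pics; ls; python3 - <<'E'
from plant import sensors, vision, ticket, ctrl
import cv2
o=sensors.get_obs()
print(o); print(ctrl.tcp_to_grasp, dir(ctrl))
for n in ("scene","side","wrist"):
    s=vision.snapshot(n)
    cv2.imwrite(f"pics/{n}0.png",s["pixels"][:,:,::-1])
    print(n,s["fx"],s["fy"],s["cx"],s["cy"],s["R"],s["t"])
E
```

```text
pics
{'clock': 0.0, 'joint_pos': array([ 1.65070061e+01,  2.05926277e+01,  6.32503322e-01, -2.00245663e-02,
       -7.01355267e+01, -1.65071822e+01]), 'qvel': array([ 0.03339236,  0.09719479,  0.13487436,  0.09046338, -0.05574678,
       -0.00613989]), 'tau': array([-8.00930356e-04, -5.82726967e+01,  2.93058443e+01,  6.99745238e+00,
        6.93249181e-03, -2.06530804e-04]), 'tool_pos': array([ 6.74501091e-01, -2.91899590e-05,  2.25599877e-01]), 'orientation': array([-1.79990868e+02, -9.70577210e-02,  1.79992996e+02]), 'force': array([ 0.46059351, -0.1408295 , -0.39044662]), 'moment': array([0.0226947 , 0.0484002 , 0.07288773]), 'opening': 0.08792672900799776}
0.0188 ['PlanningError', '__class__', '__delattr__', '__dict__', '__dir__', '__doc__', '__eq__', '__format__', '__ge__', '__getattribute__', '__getstate__', '__gt__', '__hash__', '__init__', '__init_subclass__', '__le__', '__lt__', '__module__', '__ne__', '__new__', '__reduce__', '__reduce_ex__', '__repr__', '__setattr__', '__sizeof__', '__str__', '__subclasshook__', '__weakref__', 'tcp_to_grasp']
scene 518.7364171316328 518.7364171316328 274.40216500073154 204.70176083705192 [[ 0.48951356 -0.87199276 -0.00225844]
 [-0.56200289 -0.31351107 -0.76541724]
 [ 0.66673025  0.37595137 -0.64353037]] [-0.22756553  0.4165201   0.80371976]
side 399.60711855010845 399.60711855010845 274.35427058811297 214.40102543066845 [[-9.99522626e-01 -3.08871741e-02  7.08358867e-04]
 [-1.78278885e-02  5.57889688e-01 -8.29723606e-01]
 [ 2.52326313e-02 -8.29340146e-01 -5.58174019e-01]] [0.55979527 0.08213872 1.01875746]
wrist 351.61585942508077 351.61585942508077 280.6412459134966 205.971006529351 [[-9.99999345e-01 -3.96343594e-04  1.07358904e-03]
 [-6.20698351e-05  9.55516184e-01  2.94938669e-01]
 [-1.14272876e-03  2.94938410e-01 -9.55515583e-01]] [ 0.67486366 -0.03803545  0.39128938]
```

View pics/scene0.png

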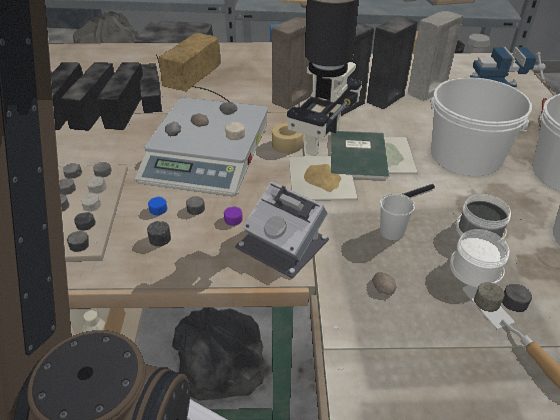

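View pics/side0.png

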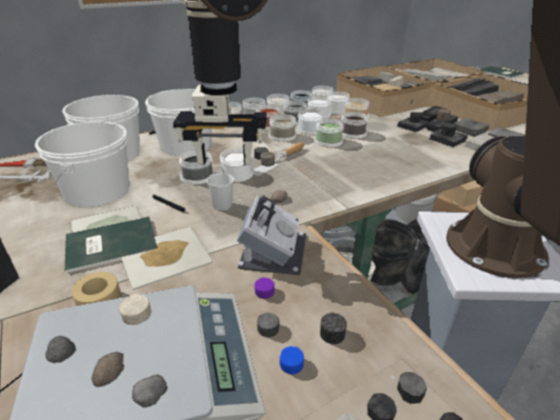

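View pics/wrist0.png

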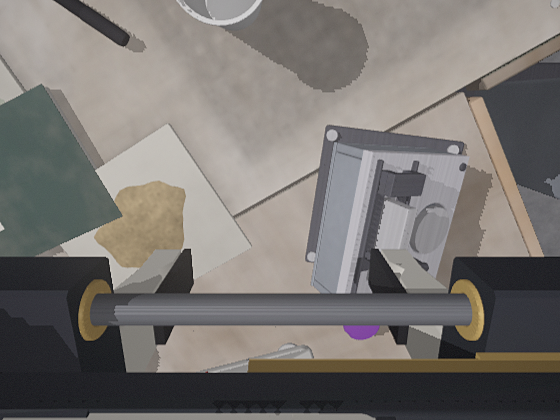

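```bash
cat > h.py <<'E'
import numpy as np, cv2
from plant import sensors, vision, ticket, ctrl
from scipy.spatial.transform import Rotation as Rn
from scipy.optimize import least_squares
def crop(img,x0,y0,x1,y1,k,out):
    c=img[y0:y1,x0:x1]; c=cv2.resize(c,None,fx=k,fy=k,interpolation=cv2.INTER_CUBIC)
    for x in range((x0+9)//10*10,x1,10): cv2.line(c,((x-x0)*k,0),((x-x0)*k,6 if x%50 else 14),(0,0,255),1)
    for y in range((y0+9)//10*10,y1,10): cv2.line(c,(0,(y-y0)*k),(6 if y%50 else 14,(y-y0)*k),(0,0,255),1)
    cv2.imwrite(out,c)
def proj(s,X):
    X=np.atleast_2d(X); c=X@np.array(s["R"]).T+np.array(s["t"])
    return np.c_[s["fx"]*c[:,0]/c[:,2]+s["cx"], s["fy"]*c[:,1]/c[:,2]+s["cy"]]
def ray(s,u,v,z):
    R=np.array(s["R"]);C=-R.T@np.array(s["t"]); d=R.T@np.array([(u-s["cx"])/s["fx"],(v-s["cy"])/s["fy"],1])
    return C+d*(z-C[2])/d[2]
E
python3 - <<'E'
from h import *
import pickle
S={}
for n in ("scene","side","wrist"):
    s=vision.snapshot(n); S[n]=s
pickle.dump(S,open("S0.pkl","wb"))
g=lambda n:np.ascontiguousarray(S[n]["pixels"][:,:,::-1])
crop(g("scene"),225,175,335,280,7,"pics/c_scene.png")
crop(g("side"),225,185,325,280,7,"pics/c_side.png")
crop(g("wrist"),290,110,480,310,3,"pics/c_wrist.png")
crop(g("scene"),140,185,260,255,6,"pics/c_scene2.png")
crop(g("side"),240,265,360,380,5,"pics/c_side2.png")
E
```

```text
(no output)
```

View pics/c_scene.png

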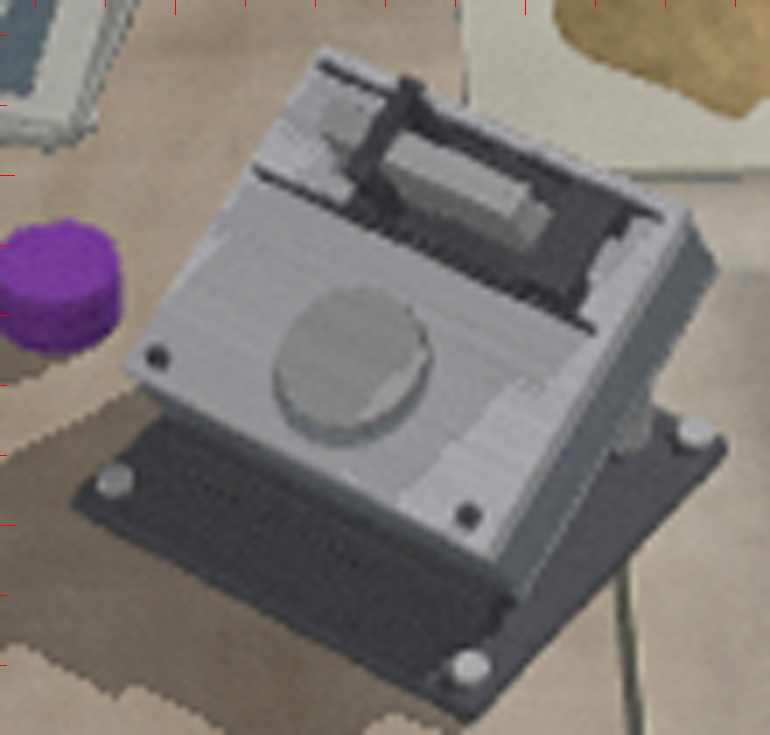

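View pics/c_side.png

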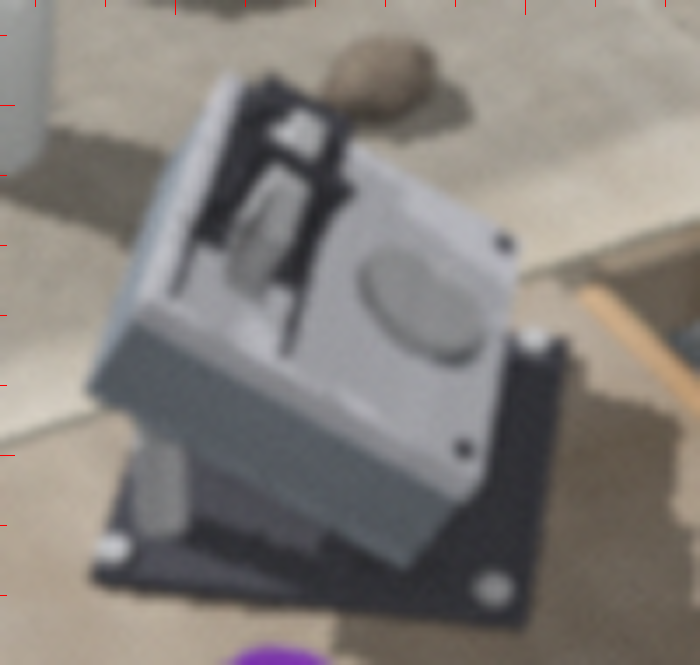

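View pics/c_wrist.png

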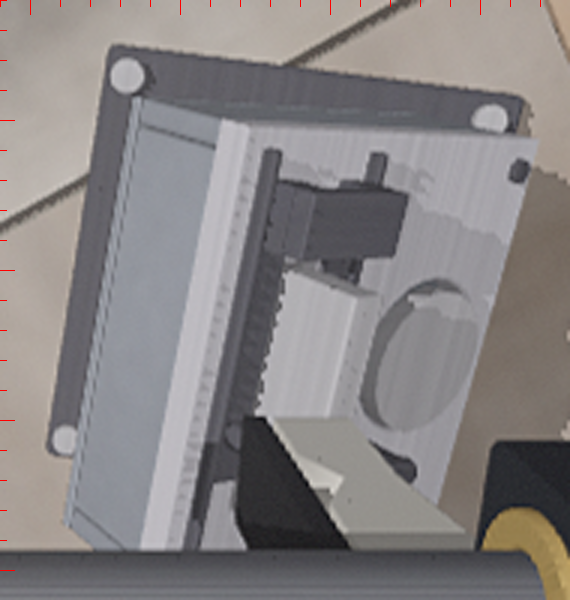

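View pics/c_scene2.png

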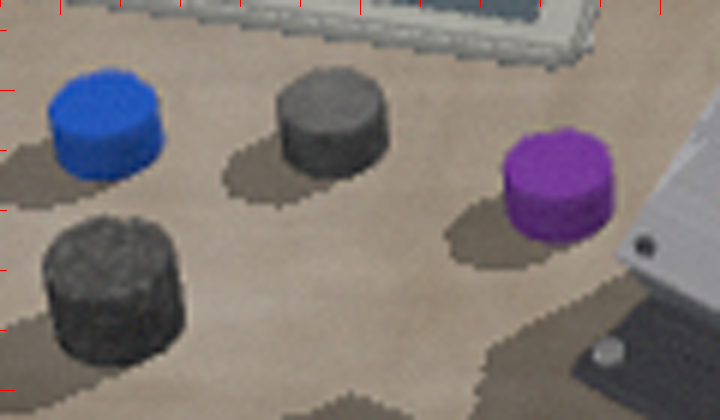

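View pics/c_side2.png

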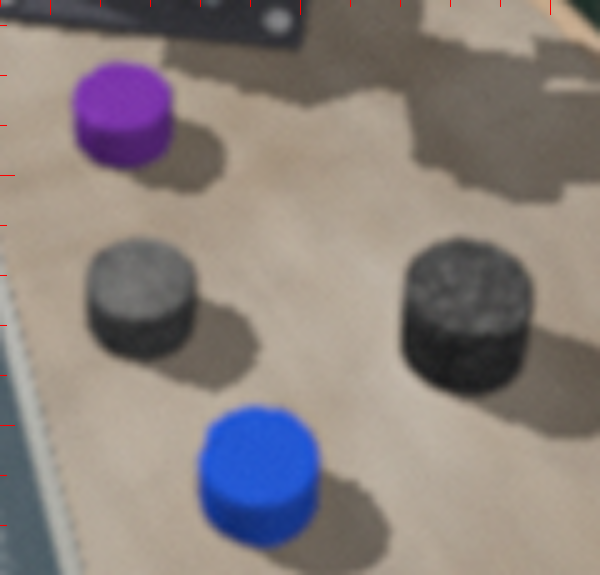

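```bash
cat >> h.py <<'E'
def deckT(p):
    x,y,yaw=p
    return Rn.from_euler('z',yaw,degrees=True)*Rn.from_euler('y',-30,degrees=True), np.array([x,y,0.088])
def d2w(p,X):
    R,t=deckT(p); return R.apply(np.atleast_2d(X)/1000.)+t
E
python3 - <<'E'
from h import *
import pickle
S=pickle.load(open("S0.pkl","rb"))
A,B,C,D=[62.5,70,0],[62.5,-70,0],[-62.5,-70,0],[-62.5,70,0]
f=lambda o,k,l:[(o[0]+a/k,o[1]+b/k) for a,b in l]
obs={"scene":([A,B,C,D],f((225,175),7,[(322,45),(690,212),(495,562),(128,368)])),
"side":([A,B,C,D],f((225,185),7,[(143,298),(228,72),(518,243),(478,500)])),
"wrist":([B,C],f((290,110),3,[(222,120),(538,140)]))}
def res(p,full=False):
    r=[]
    for n,(X,uv) in obs.items():
        e=proj(S[n],d2w(p,X))-np.array(uv); 
        if full: print(n,e.round(1).tolist())
        r.append(e.ravel())
    return np.concatenate(r)
s=least_squares(res,[0.6,0,0],x_scale=[.01,.01,1]); print(s.x); res(s.x,True)
p=s.x
# pucks: top/bottom ellipses
sc=S["scene"]; sd=S["side"]
print("sample top scene",ray(sc,140+332/6,185+96/6,0.025),"side",ray(sd,240+141/5,265+280/5,0.025))
print("tall",ray(sc,140+110/6,185+255/6,0.036),ray(sd,240+467/5,265+288/5,0.036))
print("purple",ray(sc,140+560/6,185+158/6,0.025),ray(sd,240+123/5,265+97/5,.025))
print("blue",ray(sc,140+105/6,185+98/6,0.025),ray(sd,240+259/5,265+455/5,.025))
for nm,X in dict(bar=[32,5,26],handle=[32,14,36],pocket=[-30,0,-10],disc=[-30,0,6],h1=[32-18.5,14,36],h2=[32+18.5,14,36]).items():
    w=d2w(p,X); print(nm,w.round(4),[proj(S[n],w).round(1).tolist() for n in S])
E
```

```text
[ 0.5624746   0.03545892 -6.12347213]
scene [[-0.6, -1.5], [-0.4, -2.6], [-1.2, -2.9], [-1.1, -1.2]]
side [[-1.1, -0.8], [-2.2, -0.8], [-1.3, -1.3], [-1.1, -3.4]]
wrist [[4.8, 1.4], [-2.3, -2.6]]
sample top scene [0.56726472 0.27957514 0.025     ] side [0.56342053 0.28298716 0.025     ]
tall [0.43879539 0.28844924 0.036     ] [0.43765237 0.29257692 0.036     ]
purple [0.57999287 0.17722649 0.025     ] [0.57570361 0.18121413 0.025     ]
blue [0.52106529 0.35977416 0.025     ] [0.51754973 0.36219724 0.025     ]
bar [[0.5776 0.0389 0.1265]] [[[284.1, 196.8]], [[266.3, 209.5]], [[402.6, 251.3]]]
handle [[0.5736 0.0483 0.1352]] [[[279.4, 193.3]], [[267.8, 208.6]], [[410.1, 267.0]]]
pocket [[0.5416 0.0377 0.0643]] [[[276.5, 228.0]], [[281.5, 231.0]], [[418.6, 223.4]]]
disc [[0.5337 0.0386 0.0782]] [[[274.3, 225.3]], [[284.9, 226.6]], [[432.6, 229.3]]]
h1 [[0.5577 0.0501 0.1259]] [[[275.1, 200.5]], [[274.7, 212.5]], [[425.5, 263.6]]]
h2 [[0.5896 0.0466 0.1444]] [[[283.7, 186.2]], [[260.9, 204.7]], [[393.7, 270.6]]]
```

>>> {"op": "drive_tool", "data": {"moves": [[0.3,-0.17,0,0,0,0],[0.6,-0.34,0,0,0,0],[0.66,-0.36,0,0,0,0],[0.66,-0.36,0,0,0,0]], "fingers": -1}}

```text
clock: 0.7
tool_pos: [0.5743, -0.0549, 0.2273]
orientation: [180.0, 0.0, 179.9]
force: [0.9, 0.3, -0.2]
opening: 0.061
```

```bash
python3 - <<'E'
from h import *
import pickle
s=vision.snapshot("wrist"); pickle.dump(s,open("W1.pkl","wb")); o=sensors.get_obs(); print(o["clock"],o["tool_pos"],o["orientation"],o["opening"],o["force"])
g=np.ascontiguousarray(s["pixels"][:,:,::-1]); cv2.imwrite("pics/w1.png",g)
R=np.array(s["R"]); print(-R.T@s["t"],R[2])
E
```

```text
0.75 [ 0.57568946 -0.0543172   0.22723275] [1.79985163e+02 6.52997191e-02 1.79972244e+02] 0.05729692188808102 [ 0.24538421  0.40081836 -0.21174043]
[ 0.57466762 -0.1337309   0.38593833] [ 0.00121171  0.29540028 -0.95537281]
```

View pics/w1.png

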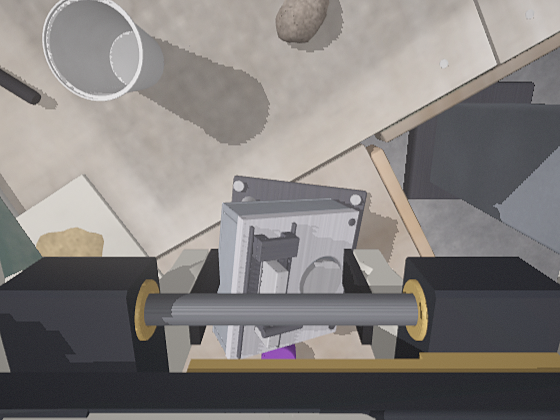

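>>> {"op": "drive_tool", "data": {"moves": [[0,0.32,0,0,0,0],[0,0.64,0,0,0,0],[0,0.8,0,0,0,0],[0,0.8,0,0,0,0],[0,0.8,0,0,0,0]], "fingers": -1}}

```text
clock: 1.25
tool_pos: [0.5765, 0.0669, 0.2269]
orientation: [-180.0, 0.0, -179.9]
force: [0.0, 0.5, 0.0]
opening: 0.017
```

```bash
python3 - <<'E'
from h import *
import pickle
S={}
for n in("wrist","scene","side"): S[n]=vision.snapshot(n)
pickle.dump(S,open("S2.pkl","wb")); o=sensors.get_obs(); print(o["clock"],o["tool_pos"],o["orientation"],o["opening"],o["force"])
s=S["wrist"]
g=np.ascontiguousarray(s["pixels"][:,:,::-1]); crop(g,180,0,380,260,3,"pics/w2.png")
crop(g,100,130,500,420,2,"pics/w2b.png")
R=np.array(s["R"]); print(-R.T@s["t"],R[2])
E
```

```text
1.4 [0.57608116 0.06528511 0.22700136] [-1.79999863e+02  4.43704247e-02  1.79939020e+02] 0.005526241068183373 [-0.73072622  0.65493922 -1.05354842]
[ 0.57698683 -0.01182547  0.38548168] [ 4.90097031e-04  2.94989140e-01 -9.55500480e-01]
```

View pics/w2.png

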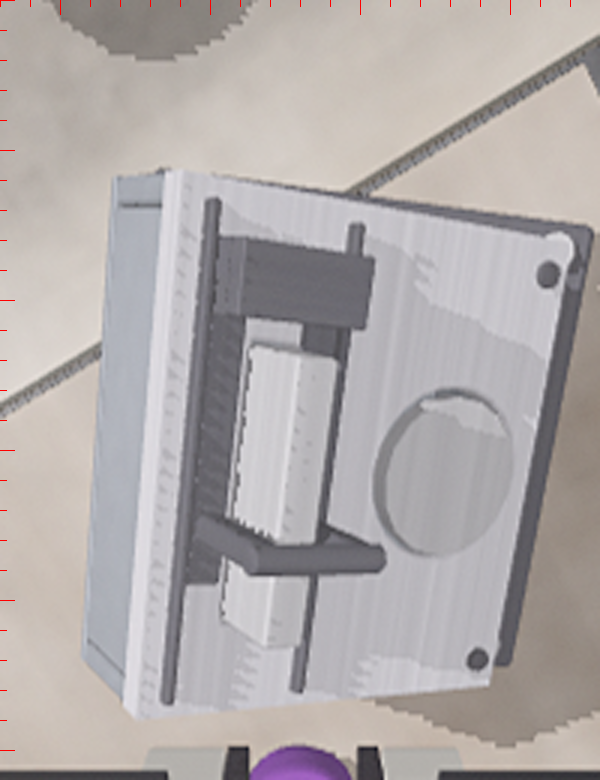

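View pics/w2b.png

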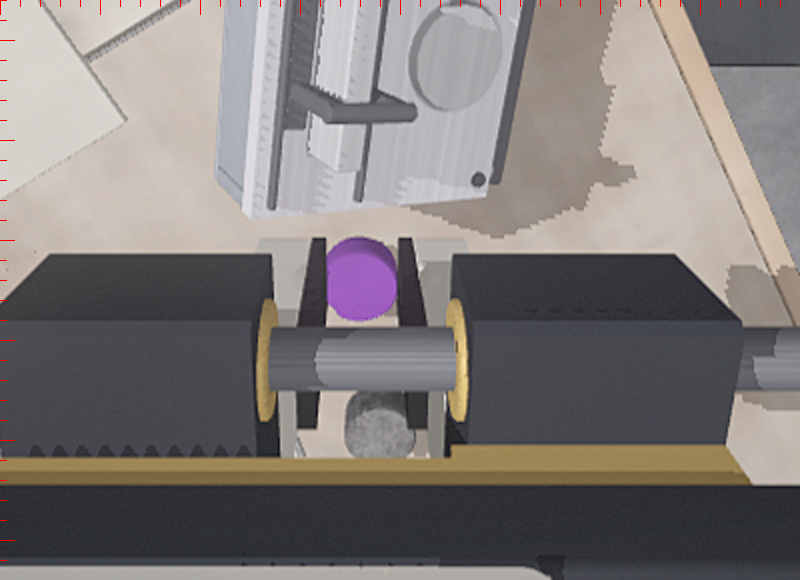

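```bash
cat > fit.py <<'E'
from h import *
import pickle
S0=pickle.load(open("S0.pkl","rb")); S2=pickle.load(open("S2.pkl","rb"))
A,B,C,D=[62.5,70,0],[62.5,-70,0],[-62.5,-70,0],[-62.5,70,0]
f=lambda o,k,l:[(o[0]+a/k,o[1]+b/k) for a,b in l]
obs=[(S0["scene"],[A,B,C,D],f((225,175),7,[(322,45),(690,212),(495,562),(128,368)])),
(S0["side"],[A,B,C,D],f((225,185),7,[(143,298),(228,72),(518,243),(478,500)])),
(S2["wrist"],[[32,14,36],[13.5,14,36],[50.5,14,36],[26,-32,26],[38,-32,26],[26,42,26],[38,42,26],[-30,0,6],A,D],
 f((180,0),3,[(317,560),(380,560),(252,560),(338,358),(305,352),(297,645),(264,645),(450,472),(135,717),(491,686)]))]
def res(q,full=False):
    r=[]
    for i,(s,X,uv) in enumerate(obs):
        e=proj(s,d2w(q[:3],X)+q[3+3*i:6+3*i])-np.array(uv); 
        if full: print(i,e.round(1).tolist())
        r.append(e.ravel())
    return np.concatenate(r+[q[3:]/0.002])
s=least_squares(res,[0.56,0.035,-6]+[0]*9,x_scale=[.01,.01,1]+[.002]*9,loss="soft_l1"); print(s.x.round(4)); res(s.x,True)
J=s.jac; print("sd",np.sqrt(np.diag(np.linalg.inv(J.T@J)))[:3])
p=s.x[:3]
E
python3 fit.py
```

```text
[ 5.6030e-01  3.5600e-02 -6.7359e+00 -4.0000e-04 -3.0000e-03 -1.8000e-03
 -9.0000e-04  1.2000e-03 -1.9000e-03  1.6000e-03  7.0000e-04 -2.0000e-04]
0 [[0.3, 0.0], [0.2, -0.6], [-1.0, -0.9], [-0.6, 0.3]]
1 [[-0.0, 0.1], [-0.6, 0.0], [0.2, -0.2], [-0.1, -2.3]]
2 [[0.4, -2.2], [0.2, -2.6], [-0.3, -1.7], [1.3, 0.1], [-2.0, 0.8], [2.7, 0.4], [0.3, 1.4], [0.8, 1.6], [-1.6, 0.8], [-2.2, -1.1]]
sd [0.00176804 0.00193083 0.51113786]
```

```bash
cat >> h.py <<'E'
P=np.array([0.5603,0.0356,-6.74])
def deckpose(X,p=None,jawy=False):
    R,t=deckT(P if p is None else p); M=R.as_matrix()
    Rt=np.c_[-M[:,0],M[:,1],-M[:,2]]
    if jawy: Rt=Rt@Rn.from_euler('z',90 if jawy>0 else -90,degrees=True).as_matrix()
    return Rt, R.apply(np.array(X)/1000.)+t
def cmd(Rt,pt):
    o=sensors.get_obs(); R0=Rn.from_euler('xyz',o["orientation"],degrees=True)
    d=R0.inv().apply(pt-o["tool_pos"]); rv=(R0.inv()*Rn.from_matrix(Rt)).as_rotvec(degrees=True)
    print("t",round(o["clock"],2),"F",o["force"].round(1),"open",round(o["opening"],4))
    print("cmd",(d/0.15).round(3).tolist(),(rv/60).round(3).tolist(),"mm",(d*1000).round(1),"deg",np.linalg.norm(rv).round(1))
def indeck():
    o=sensors.get_obs(); R,t=deckT(P); print("tcp in deck mm",(R.inv().apply(o["tool_pos"]-t)*1000).round(1),"F deck",R.inv().apply(o["force"]).round(1))
E
python3 -c "
from h import *
cmd(*deckpose([32,-3,75])); cmd(*deckpose([32,-3,40]))"
```

```text
t 1.4 F [-0.7  0.7 -1.1] open 0.0055
cmd [0.172, -0.21, 0.387] [0.029, -0.499, 0.109] mm [ 25.9 -31.5  58. ] deg 30.7
t 1.4 F [-0.7  0.7 -1.1] open 0.0055
cmd [0.057, -0.224, 0.589] [0.029, -0.499, 0.109] mm [  8.5 -33.6  88.4] deg 30.7
```

>>> {"op": "drive_tool", "data": {"moves": [[0.05,-0.1,0.0,0.007,-0.13,0.03],[0.1,-0.21,0.1,0.015,-0.25,0.055],[0.15,-0.21,0.25,0.022,-0.38,0.08],[0.172,-0.21,0.387,0.029,-0.499,0.109],[0.172,-0.21,0.387,0.029,-0.499,0.109],[0.172,-0.21,0.387,0.029,-0.499,0.109]], "fingers": -1}}

```text
clock: 2.0
tool_pos: [0.5567, 0.0346, 0.1814]
orientation: [179.8, 29.0, 173.0]
force: [-117.7, -26.3, -127.9]
opening: 0.0005
```

```bash
python3 -c "
from h import *
indeck();cmd(*deckpose([32,-3,45]))
for n,b in (('scene',(225,150,335,255,7)),('side',(210,150,320,255,7))):
    s=vision.snapshot(n); crop(np.ascontiguousarray(s['pixels'][:,:,::-1]),*b,'pics/3'+n+'.png')
"
```

```text
tcp in deck mm [43.7 -1.4 82.6] F deck [-162.5  -39.9  -53.9]
t 2.0 F [-117.7  -26.3 -127.9] open 0.0005
cmd [0.074, -0.011, 0.252] [0.001, -0.016, -0.004] mm [11.  -1.7 37.8] deg 1.0
```

View pics/3scene.png

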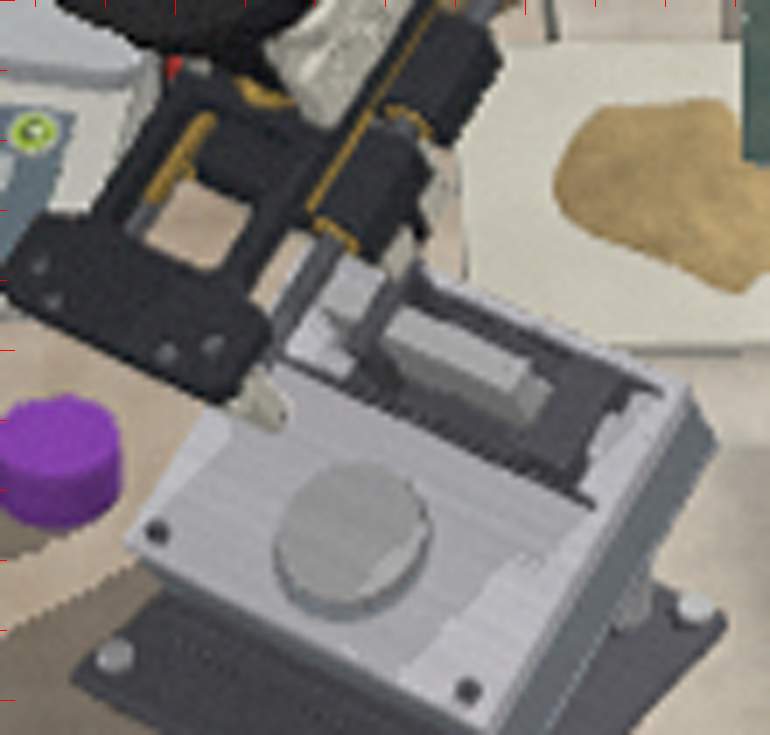

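View pics/3side.png

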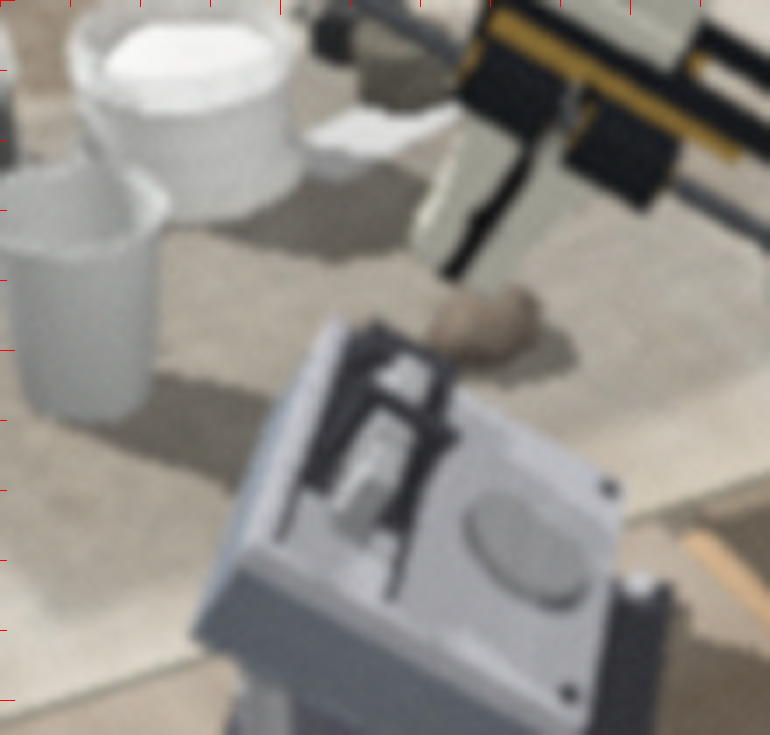

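>>> {"op": "drive_tool", "data": {"moves": [[0,0,0,0,0,0]]}}

```text
clock: 2.2
tool_pos: [0.5586, 0.034, 0.1835]
orientation: [179.8, 29.2, 173.1]
force: [-0.2, -1.2, -0.9]
opening: 0.0005
```

```bash
python3 -c "
from h import *
indeck();cmd(*deckpose([32,-3,45])); o=sensors.get_obs(); print(o['qvel'],o['joint_pos'],o['tau'],o['moment'])
"
```

```text
tcp in deck mm [46.5 -1.8 83.5] F deck [-0.5 -1.3 -0.7]
t 2.2 F [-0.2 -1.2 -0.9] open 0.0005
cmd [0.093, -0.009, 0.258] [0.001, -0.013, -0.003] mm [13.9 -1.3 38.7] deg 0.8
[-1.19084857 -0.61594227  0.8513596   3.24634025  1.61291719 -2.26195586] [ 24.14605739  -3.25076753 -58.10504884  57.46314745 -17.21466657
 -83.98707431] [  0.38809354 -20.07749319  25.24278581   3.33357431   0.34023064
  -0.11666617] [ 0.13470009  1.68947273 -0.0220933 ]
```

```bash
cat >> h.py <<'E'
def log():
    import json
    o=sensors.get_obs(); print("J",o["joint_pos"].round(2)); open("log.jsonl","a").write(json.dumps([o["joint_pos"].tolist(),o["tool_pos"].tolist(),o["orientation"].tolist(),o["qvel"].tolist()])+"\n")
E
python3 -c "
from h import *
log()"
```

```text
J [ 24.15  -3.25 -58.11  57.46 -17.21 -83.99]
```

>>> {"op": "drive_tool", "data": {"moves": [[0.02,0,0.04,0,0,0],[0.04,0,0.08,0,0,0],[0.06,0,0.12,0,0,0],[0.08,-0.01,0.16,0,0,0],[0.09,-0.01,0.2,0,-0.01,0],[0.09,-0.01,0.2,0,-0.01,0]]}}

```text
clock: 2.8
tool_pos: [0.57, 0.033, 0.1657]
orientation: [179.9, 28.2, 173.1]
force: [-0.4, -0.8, 0.3]
opening: 0.0003
```

```bash
python3 -c "
from h import *
log();indeck();cmd(*deckpose([32,-3,45]))"
```

```text
J [ 20.91  -0.46 -58.21  62.18 -14.4  -86.36]
tcp in deck mm [47.5 -1.4 62.3] F deck [-0.1 -0.9  0.4]
t 2.8 F [-0.4 -0.8  0.3] open 0.0003
cmd [0.1, -0.011, 0.118] [-0.001, -0.03, -0.003] mm [14.9 -1.6 17.8] deg 1.8
```

```bash
cat > kin.py <<'E'
from h import *
import json
L=[json.loads(l) for l in open("log.jsonl")]
data=[([16.507,20.546,0.682,0,-70.136,-16.507],[0.675,0,0.227],[180,0,180])]+[(l[0],l[1],l[2]) for l in L]
def wc(k,j):
    a1,d,h,L1,L2,e,Lw=k; j1,j2,j3=np.radians(j[:3]); b=j2-j3
    r=a1+L1*np.sin(j2)+L2*np.cos(b)+e*np.sin(b); z=h+L1*np.cos(j2)-L2*np.sin(b)+e*np.cos(b)
    return np.array([r*np.cos(j1)-d*np.sin(j1), r*np.sin(j1)+d*np.cos(j1), z])
def tz(o): return Rn.from_euler('xyz',o,degrees=True).as_matrix()[:,2]
def res(k):
    r=[]
    for j,t,o in data: r+=list((wc(k,j)+k[6]*tz(o)-np.array(t))/0.001)
    pri=np.array([0.0,-.19,.35,.42,.42,0,.3]); sg=np.array([.15,.05,.2,.2,.2,.05,.15])
    return np.array(r+list((k-pri)/sg*1))
s=least_squares(res,[0,-.19,.35,.42,.42,0,.3]); K=s.x
if __name__=="__main__": print(K.round(4), s.fun[:-7].round(1))
E
python3 kin.py
```

```text
[ 0.4138 -0.1897 -0.2729  0.4013  0.0498  0.1345 -0.015 ] [ -0.6   2.    0.4  -5.   10.4  -6.    5.2 -12.7   5.5]
```

```bash
python3 - <<'E'
from kin import *
E=lambda a,t:Rn.from_euler(a,t,degrees=True)
for j,t,o in data:
    print(tz(o).round(3), [ (E('z',j[0])*E('y',j[1]-j[2])*E('x',s*j[3])*E('y',-j[4])).apply([1,0,0]).round(3).tolist() for s in(1,-1)],t)
E
```

```text
[ 0.  0. -1.] [[0.0, 0.0, -1.0], [0.0, 0.0, -1.0]] [0.675, 0, 0.227]
[ 0.485 -0.056 -0.873] [[0.281, 0.399, -0.873], [0.485, -0.056, -0.873]] [0.5586127013108545, 0.034003635434035805, 0.18351928519797978]
[ 0.47  -0.056 -0.881] [[0.313, 0.355, -0.881], [0.47, -0.056, -0.881]] [0.5700419597952499, 0.03300088650614683, 0.16570106342288848]
```

```bash
python3 - <<'E'
from kin import *
A=[];b=[]
for j,t,o in data:
    c=[wc(np.eye(7)[i],j)+np.eye(7)[i][6]*tz(o) for i in range(7)]
    A.append(np.array(c).T); b.append(t)
A=np.vstack(A);b=np.concatenate(b)
x,r,k,sv=np.linalg.lstsq(A,b,rcond=None); print(x.round(3),sv.round(4),((A@x-b)*1000).round(1))
# fix e=0,a1=0
I=[1,2,3,4,6]; x,_,_,sv=np.linalg.lstsq(A[:,I],b,rcond=None); print(x.round(3),sv.round(3),((A[:,I]@x-b)*1000).round(1))
E
```

```text
[ 0.41  -0.19  -0.3    0.418  0.044  0.144 -0.016] [3.3503 2.4632 1.7465 0.6899 0.4062 0.1277 0.0279] [ -0.6   1.8   0.5  -5.6  10.3  -5.9   5.8 -12.4   5.4]
[-0.087  0.517  0.59   0.473  0.64 ] [3.201 1.746 1.225 0.421 0.17 ] [-25.6 101.5  42.8   5.  -51.8 -21.5  -7.5 -62.  -21.4]
```

```bash
cat > kin.py <<'E'
from h import *
import json
E=lambda a,t:Rn.from_euler(a,t,degrees=True)
L=[json.loads(l) for l in open("log.jsonl")]
data=[([16.507,20.546,0.682,0,-70.136,-16.507],[0.675,0,0.227],[180,0,180])]+[(l[0],l[1],l[2]) for l in L]
def tz(j): return (E('z',j[0])*E('y',j[1]-j[2])*E('x',-j[3])*E('y',-j[4])).apply([1,0,0])
def cols(j): # h, L1, L2, d5, Lw
    Ra=E('z',j[0])*E('y',j[1]); Rb=E('z',j[0])*E('y',j[1]-j[2]); Rc=Rb*E('x',-j[3])
    return np.array([[0,0,1],Ra.apply([0,0,1]),Rb.apply([1,0,0]),Rc.apply([0,1,0]),tz(j)]).T
if __name__=="__main__":
    A=np.vstack([cols(d[0]) for d in data]); b=np.concatenate([d[1] for d in data])
    x,_,_,sv=np.linalg.lstsq(A,b,rcond=None); print(x.round(4),sv.round(3),((A@x-b)*1000).round(1))
E
python3 kin.py
```

```text
[ 0.1997  0.6007  0.464  -0.1918  0.3776] [3.22  1.8   1.132 0.288 0.177] [-0.   0.  -0.1  0.   0.1  0.1 -0.   0.1  0. ]
```

```bash
cat >> kin.py <<'E'
X=np.array([0.2,0.6,0.464,-0.192,0.3776])
A_=np.vstack([cols(d[0]) for d in data]); b_=np.concatenate([d[1] for d in data]); X=np.linalg.lstsq(A_,b_,rcond=None)[0]
def Rw(j): return E('z',j[0])*E('y',j[1]-j[2])*E('x',-j[3])*E('y',-j[4])*E('x',-j[5])
C=Rw(data[0][0]).inv()*E('xyz',data[0][2])
if __name__=="__main__":
    for j,t,o in data: print("ori err",np.degrees(((Rw(j)*C).inv()*E('xyz',o)).magnitude()))
lo=np.array([-176.03,-82.01,-58.28,-173.87,-174.79,-173.66]);hi=np.array([176.03,121.73,71.71,95.51,-.11,173.66])
def fk(j): return (Rw(j)*C).as_matrix(), cols(j)@X
def ik(Rt,pt,seeds=None,n=25):
    rng=np.random.default_rng(0); best=None
    S=[np.array(sensors.get_obs()["joint_pos"]),np.array(data[0][0])]+[lo+(hi-lo)*rng.random(6) for _ in range(n)]
    Rt=Rn.from_matrix(Rt); sols=[]
    def f(j):
        R,p=fk(j); return np.r_[(p-pt)*1000,(Rt.inv()*Rn.from_matrix(R)).as_rotvec()*200]
    for s in S:
        r=least_squares(f,np.clip(s,lo+.01,hi-.01),bounds=(lo,hi),x_scale=30)
        err=np.linalg.norm(r.fun)
        if best is None or err<best[0]-.01: best=(err,r.x)
        if err<.05 and not any(np.abs(r.x-q).max()<1 for q in sols): sols.append(r.x)
    return best,sols
E
python3 kin.py; cat > t1.py <<'E'
from kin import *
M=deckT(P)[0]
def pose(X,tilt,jaw=0):
    # tool tilted about deck y: tilt=30 square to deck, 0 vertical
    R=E('z',P[2])*E('y',-tilt); m=R.as_matrix(); Rt=np.c_[-m[:,0],m[:,1],-m[:,2]]@E('z',jaw).as_matrix()
    return Rt, M.apply(np.array(X)/1000.)+np.array([P[0],P[1],.088])
if __name__=="__main__":
  for nm,X,jw in (("press up",[32,-3,30],(0,)),("press dn",[32,-3,7],(0,)),("press end",[32,23,7],(0,)),("pocket",[-30,0,3],(90,-90)),("pocket hi",[-30,0,40],(90,-90))):
    for jaw in jw:
      for tilt in (30,25,20,15,10):
        b,s=ik(*pose(X,tilt,jaw),n=8); print(nm,jaw,tilt,round(b[0],2),[q.round(0).tolist() for q in s])
E
python3 t1.py
```

```text
[ 0.1997  0.6007  0.464  -0.1918  0.3776] [3.22  1.8   1.132 0.288 0.177] [-0.   0.  -0.1  0.   0.1  0.1 -0.   0.1  0. ]
ori err 2.104010906462597e-30
ori err 3.23593414848387e-14
ori err 2.7591178602785472e-14
press up 0 30 15.93 []
press up 0 25 0.0 [[19.0, 4.0, -58.0, 62.0, -12.0, -85.0]]
press up 0 20 0.0 [[28.0, 6.0, -47.0, 30.0, -23.0, -60.0]]
press up 0 15 0.0 [[28.0, 8.0, -39.0, 16.0, -32.0, -47.0]]
press up 0 10 0.0 [[26.0, 10.0, -32.0, 8.0, -40.0, -39.0]]
press dn 0 30 19.64 []
press dn 0 25 3.37 []
press dn 0 20 0.0 [[26.0, 8.0, -49.0, 34.0, -19.0, -64.0]]
press dn 0 15 0.0 [[27.0, 10.0, -39.0, 17.0, -29.0, -48.0]]
press dn 0 10 0.0 [[25.0, 13.0, -32.0, 9.0, -37.0, -39.0]]
press end 0 30 17.74 []
press end 0 25 1.88 []
press end 0 20 0.0 [[28.0, 9.0, -48.0, 35.0, -20.0, -67.0]]
press end 0 15 0.0 [[29.0, 11.0, -39.0, 18.0, -29.0, -51.0]]
press end 0 10 0.0 [[28.0, 13.0, -31.0, 9.0, -38.0, -42.0]]
pocket 90 30 19.4 []
pocket 90 25 21.43 []
pocket 90 20 4.92 []
pocket 90 15 0.0 [[30.0, 9.0, -50.0, 25.0, -21.0, -149.0]]
pocket 90 10 0.0 [[29.0, 11.0, -41.0, 12.0, -30.0, -136.0]]
pocket -90 30 19.4 []
pocket -90 25 21.43 []
pocket -90 20 4.92 []
pocket -90 15 0.0 [[30.0, 9.0, -50.0, 25.0, -21.0, 31.0]]
pocket -90 10 0.0 [[29.0, 11.0, -41.0, 12.0, -30.0, 44.0]]
pocket hi 90 30 27.26 []
pocket hi 90 25 15.69 []
pocket hi 90 20 0.0 [[30.0, 2.0, -58.0, 41.0, -18.0, -165.0]]
pocket hi 90 15 0.0 [[32.0, 4.0, -48.0, 21.0, -27.0, -147.0]]
pocket hi 90 10 0.0 [[31.0, 7.0, -41.0, 11.0, -35.0, -136.0]]
pocket hi -90 30 27.26 []
pocket hi -90 25 15.69 []
pocket hi -90 20 0.0 [[30.0, 2.0, -58.0, 41.0, -18.0, 15.0]]
pocket hi -90 15 0.0 [[32.0, 4.0, -48.0, 21.0, -27.0, 33.0]]
pocket hi -90 10 0.0 [[31.0, 7.0, -41.0, 11.0, -35.0, 44.0]]
```

```bash
python3 - <<'E'
from t1 import *
cmd(*pose([30,-3,45],20)); cmd(*pose([30,-3,30],20))
E
```

```text
t 2.8 F [-0.4 -0.8  0.3] open 0.0003
cmd [0.113, -0.011, 0.119] [-0.0, 0.137, -0.003] mm [16.9 -1.6 17.8] deg 8.2
t 2.8 F [-0.4 -0.8  0.3] open 0.0003
cmd [0.11, -0.011, 0.219] [-0.0, 0.137, -0.003] mm [16.5 -1.6 32.8] deg 8.2
```

>>> {"op": "drive_tool", "data": {"moves": [[0.02,0,0.01,0,0.03,0],[0.05,0,0.03,0,0.07,0],[0.08,-0.01,0.06,0,0.1,0],[0.1,-0.01,0.09,0,0.13,0],[0.113,-0.011,0.119,0,0.137,0],[0.113,-0.011,0.119,0,0.137,0]]}}

```text
clock: 3.4
tool_pos: [0.5634, 0.0322, 0.1412]
orientation: [180.0, 20.0, 173.1]
force: [0.1, -0.3, 0.2]
opening: 0.0002
```

```bash
python3 - <<'E'
from t1 import *
indeck(); cmd(*pose([30,-3,45],20)); cmd(*pose([30,-3,24],20))
for n,b in (('scene',(225,150,335,255,7)),('side',(210,150,320,255,7)),('wrist',(150,100,410,360,3))):
    s=vision.snapshot(n); crop(np.ascontiguousarray(s['pixels'][:,:,::-1]),*b,'pics/4'+n+'.png')
E
```

```text
tcp in deck mm [29.6 -3.  44.3] F deck [ 0.3 -0.3  0.1]
t 3.4 F [ 0.1 -0.3  0.2] open 0.0002
cmd [-0.002, 0.0, -0.005] [-0.001, -0.001, -0.003] mm [-0.3  0.  -0.7] deg 0.2
t 3.4 F [ 0.1 -0.3  0.2] open 0.0002
cmd [-0.027, 0.0, 0.133] [-0.001, -0.001, -0.003] mm [-4.  0. 20.] deg 0.2
```

View pics/4scene.png

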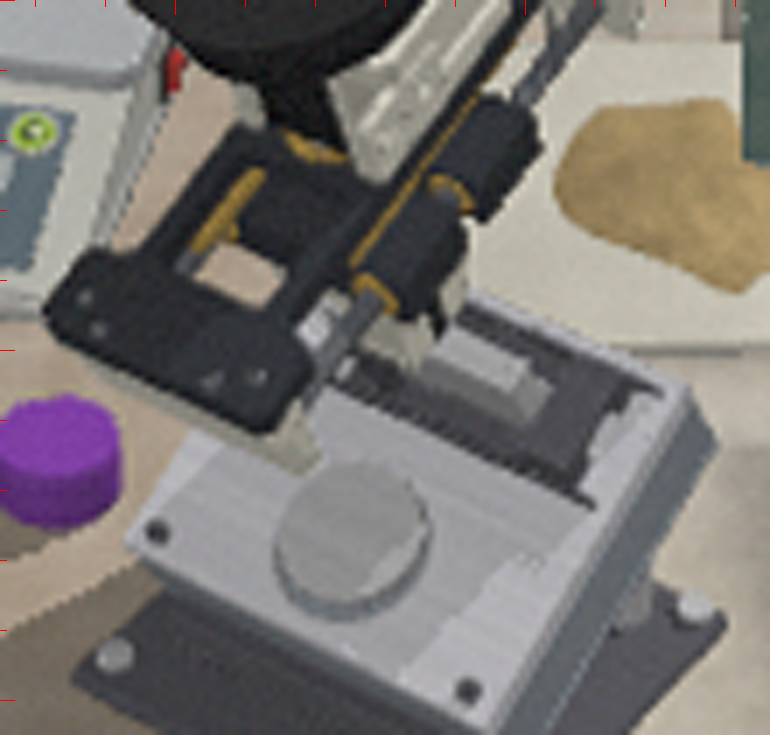

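View pics/4side.png

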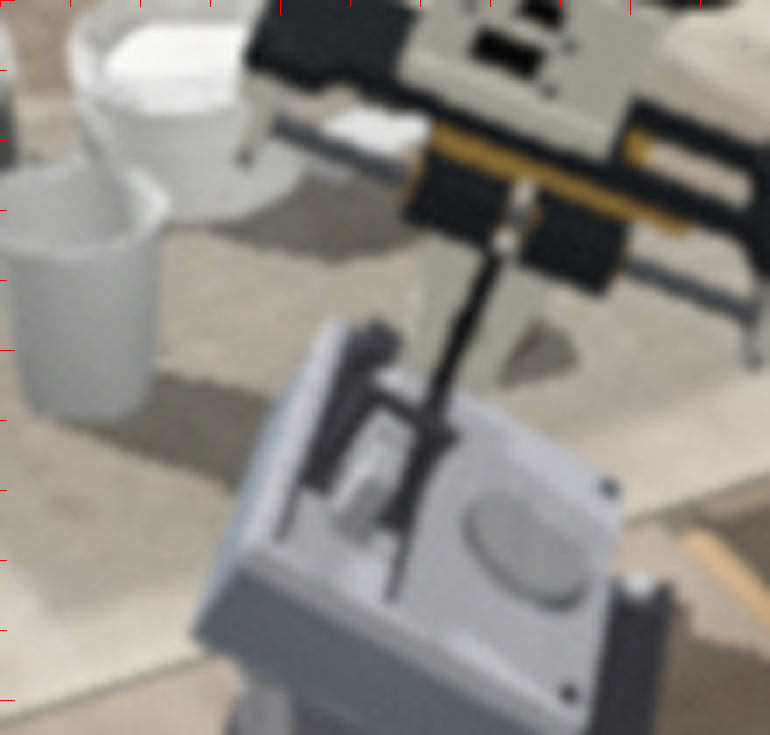

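View pics/4wrist.png

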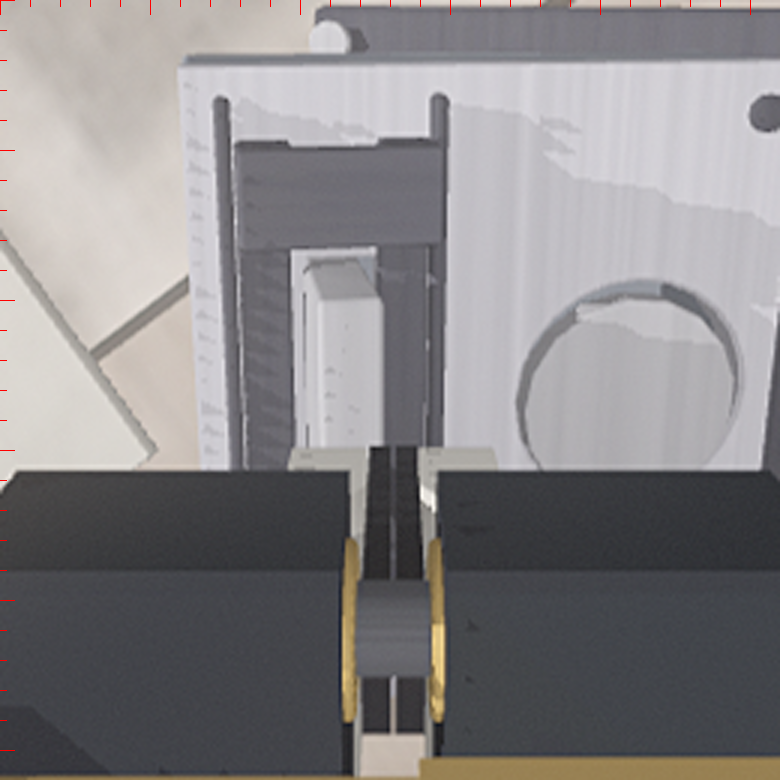

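```bash
cat > fit2.py <<'E'
from t1 import *
s=vision.snapshot('wrist'); o=sensors.get_obs()
obs=[([50.5,-40,17],(238,249)),([13.5,-40,17],(444,246)),([38,-32,26],(314,299)),([26,-32,26],(382,299)),([62.5,-70,0],(180,66))]
X=[a for a,b in obs]; uv=np.array([(150+b[0]/3,100+b[1]/3) for a,b in obs])
print((proj(s,d2w(P,X))-uv).round(1).tolist())
r=least_squares(lambda q:(proj(s,d2w(q,X))-uv).ravel(),P,x_scale=[.01,.01,1]); print(r.x,r.fun.round(1))
r=least_squares(lambda q:np.r_[(proj(s,d2w(q[:3],X)+[0,0,q[3]])-uv).ravel()],np.r_[P,0],x_scale=[.01,.01,1,.01]); print(r.x,r.fun.round(1))
# where TCP and finger tip corners project
R,t=fk(o["joint_pos"])
for q in ([0,0,0],[0.02,-.0095,0],[-.02,-.0095,0],[0.02,.0095,0]): print(q,((proj(s,R@np.array(q)+t)-[150,100])*3).round(0))
E
python3 fit2.py
```

```text
[[4.2, -2.1], [3.5, -3.9], [4.6, -0.9], [4.6, -2.0], [-2.4, -0.7]]
[ 0.56468457  0.03761159 -9.90914948] [ 1.2 -1.2  0.1  0.1  0.6  1.4  0.5  1.3 -2.7 -1.4]
[ 5.67103482e-01  3.85500818e-02 -1.01223554e+01 -4.74880419e-03] [ 1.8 -1.4 -1.   0.1  0.5  0.7 -0.2  0.7 -1.2 -0.1]
[0, 0, 0] [[395. 491.]]
[0.02, -0.0095, 0] [[518. 438.]]
[-0.02, -0.0095, 0] [[272. 438.]]
[0.02, 0.0095, 0] [[514. 542.]]
```

```bash
sed -i 's/^P=.*/P=np.array([0.5626,0.0368,-7.3])/' h.py; python3 - <<'E'
from t1 import *
indeck(); cmd(*pose([28.5,-4,32],20)); cmd(*pose([28.5,-4,20],20)); cmd(*pose([28.5,-4,12],20))
print(ik(*pose([28.5,25,9],20),n=4)[0])
E
```

```text
tcp in deck mm [27.8 -5.  46.1] F deck [-0.2  0.4  0.4]
t 3.6 F [-0.3  0.4  0.2] open 0.0005
cmd [-0.021, 0.007, 0.092] [0.003, 0.0, 0.006] mm [-3.1  1.  13.8] deg 0.4
t 3.6 F [-0.3  0.4  0.2] open 0.0005
cmd [-0.035, 0.006, 0.171] [0.003, 0.0, 0.006] mm [-5.2  0.9 25.6] deg 0.4
t 3.6 F [-0.3  0.4  0.2] open 0.0005
cmd [-0.044, 0.006, 0.223] [0.003, 0.0, 0.006] mm [-6.6  0.9 33.5] deg 0.4
(np.float64(1.251759259555679e-13), array([ 28.89808145,   8.68874752, -48.4612591 ,  36.01525592,
       -20.09145767, -68.83820277]))
```

>>> {"op": "drive_tool", "data": {"moves": [[-0.01,0,0.04,0,0,0],[-0.02,0.005,0.09,0,0,0],[-0.026,0.005,0.12,0,0,0.005],[-0.03,0.006,0.145,0,0,0.005],[-0.035,0.006,0.17,0,0,0.005],[-0.035,0.006,0.17,0,0,0.005]]}}

```text
clock: 4.2
tool_pos: [0.5766, 0.0307, 0.1192]
orientation: [179.9, 20.0, 172.8]
force: [-3.7, 1.4, 3.8]
opening: 0.0006
```

```bash
python3 - <<'E'
from t1 import *
indeck(); cmd(*pose([28.5,-4,12],20));cmd(*pose([28.5,-4,9],20))
for n,b in (('side',(210,150,320,255,7)),('wrist',(150,100,410,360,3))):
    s=vision.snapshot(n); crop(np.ascontiguousarray(s['pixels'][:,:,::-1]),*b,'pics/5'+n+'.png')
E
```

```text
tcp in deck mm [28.3 -4.3 19.7] F deck [-1.4  1.   5.2]
t 4.2 F [-3.7  1.4  3.8] open 0.0006
cmd [-0.01, 0.002, 0.05] [0.002, -0.0, 0.001] mm [-1.5  0.3  7.5] deg 0.1
t 4.2 F [-3.7  1.4  3.8] open 0.0006
cmd [-0.013, 0.002, 0.07] [0.002, -0.0, 0.001] mm [-2.   0.3 10.5] deg 0.1
```

View pics/5side.png

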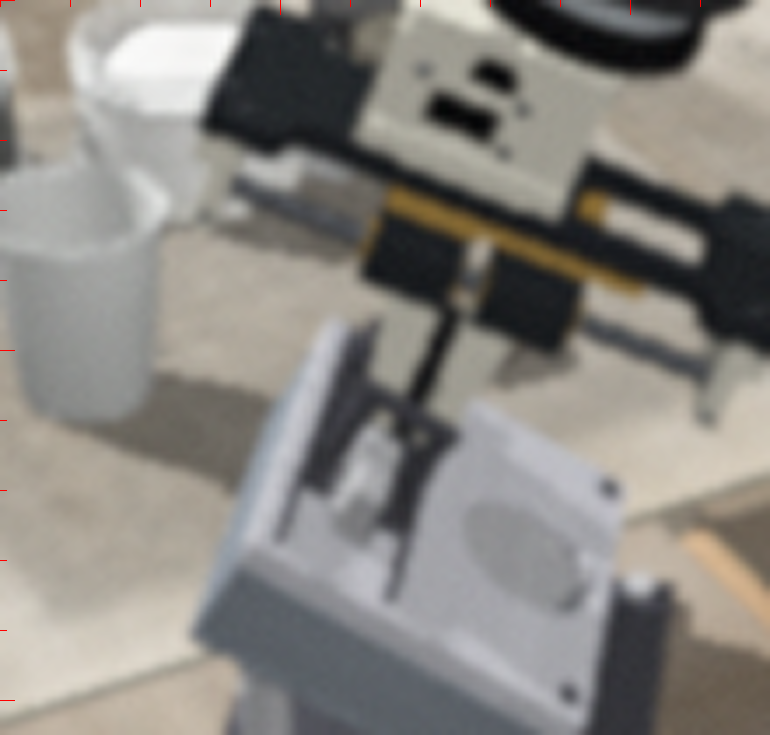

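View pics/5wrist.png

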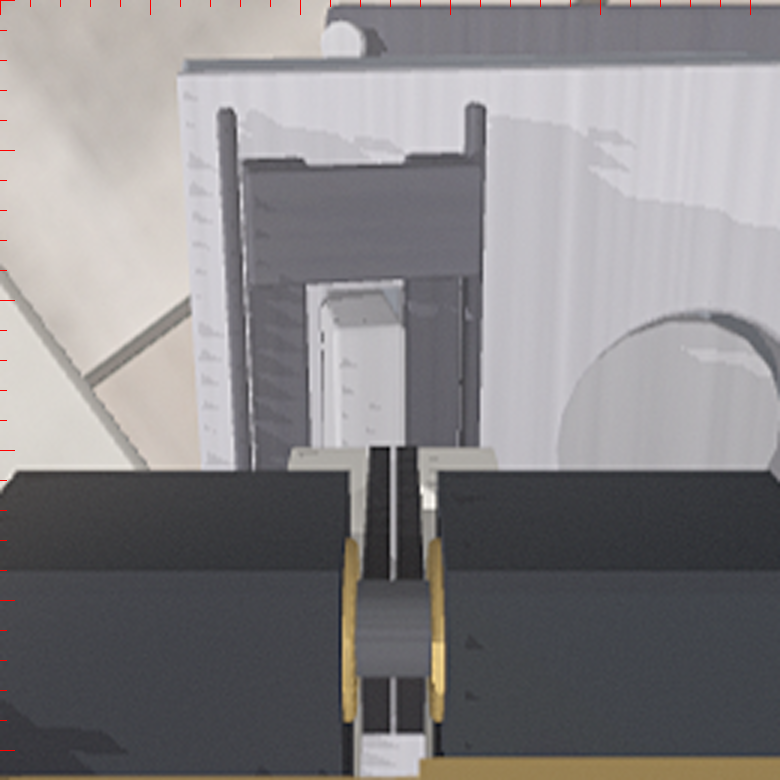

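>>> {"op": "drive_tool", "data": {"moves": [[-0.004,0,0.02,0,0,0],[-0.007,0,0.035,0,0,0],[-0.01,0.002,0.05,0,0,0],[-0.012,0.002,0.06,0,0,0],[-0.012,0.002,0.06,0,0,0]]}}

```text
clock: 4.8
tool_pos: [0.5813, 0.0302, 0.1117]
orientation: [179.9, 20.0, 172.7]
force: [-4.4, -0.3, 6.1]
opening: 0.0005
```

```bash
python3 - <<'E'
from t1 import *
indeck(); cmd(*pose([28.5,-4,8],20))
for n,b in (('wrist',(150,100,410,360,3)),):
    s=vision.snapshot(n); crop(np.ascontiguousarray(s['pixels'][:,:,::-1]),*b,'pics/6'+n+'.png')
E
```

```text
tcp in deck mm [28.7 -4.2 10.8] F deck [-0.7 -0.8  7.5]
t 4.8 F [-4.4 -0.3  6.1] open 0.0005
cmd [-0.002, 0.001, 0.019] [0.002, -0.0, 0.001] mm [-0.3  0.2  2.8] deg 0.1
```

View pics/6wrist.png

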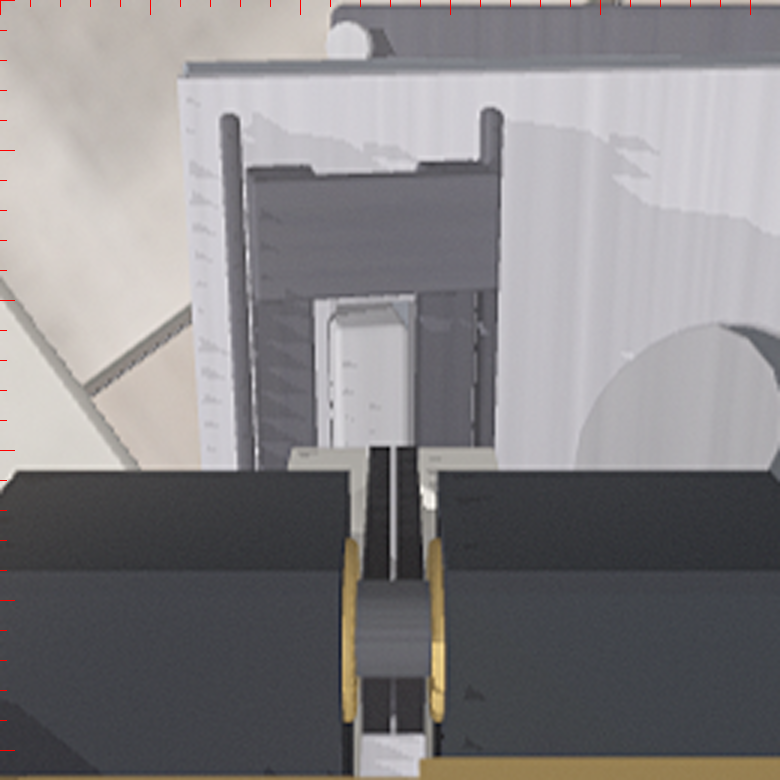

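>>> {"op": "drive_tool", "data": {"moves": [[-0.001,0,0.012,0,0,0],[-0.003,0,0.024,0,0,0],[-0.003,0,0.03,0,0,0],[-0.003,0,0.03,0,0,0]]}}

```text
clock: 5.25
tool_pos: [0.5828, 0.0299, 0.1097]
orientation: [179.9, 20.1, 172.8]
force: [-30.2, 4.8, 34.7]
opening: 0.0006
```

```bash
python3 - <<'E'
from t1 import *
indeck()
E
```

```text
tcp in deck mm [29.  -4.3  8.3] F deck [-9.1  0.9 45.3]
```

>>> {"op": "drive_tool", "data": {"moves": [[0,0,0,0,0,0],[0,0,0.002,0,0,0]]}}

```text
clock: 5.45
tool_pos: [0.5829, 0.03, 0.1103]
orientation: [179.8, 20.2, 172.8]
force: [-9.5, 1.0, 13.8]
opening: 0.0003
```

```bash
python3 - <<'E'
from t1 import *
indeck()
for n,b in (('scene',(225,150,335,255,7)),('side',(210,150,320,255,7)),('wrist',(150,100,410,360,3))):
    s=vision.snapshot(n); crop(np.ascontiguousarray(s['pixels'][:,:,::-1]),*b,'pics/7'+n+'.png')
E
```

```text
tcp in deck mm [29.4 -4.2  8.8] F deck [-1.4 -0.2 16.8]
```

View pics/7scene.png

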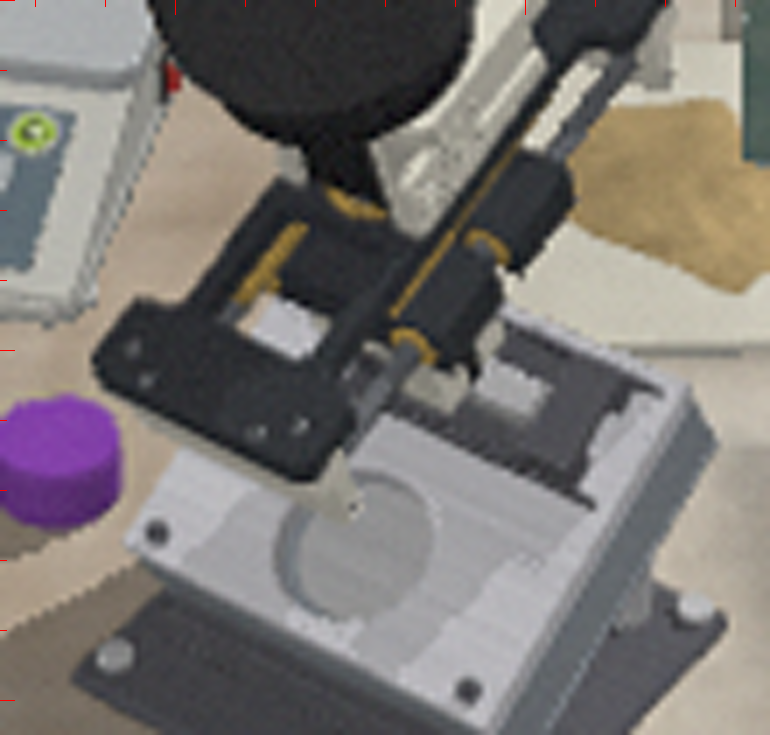

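View pics/7wrist.png

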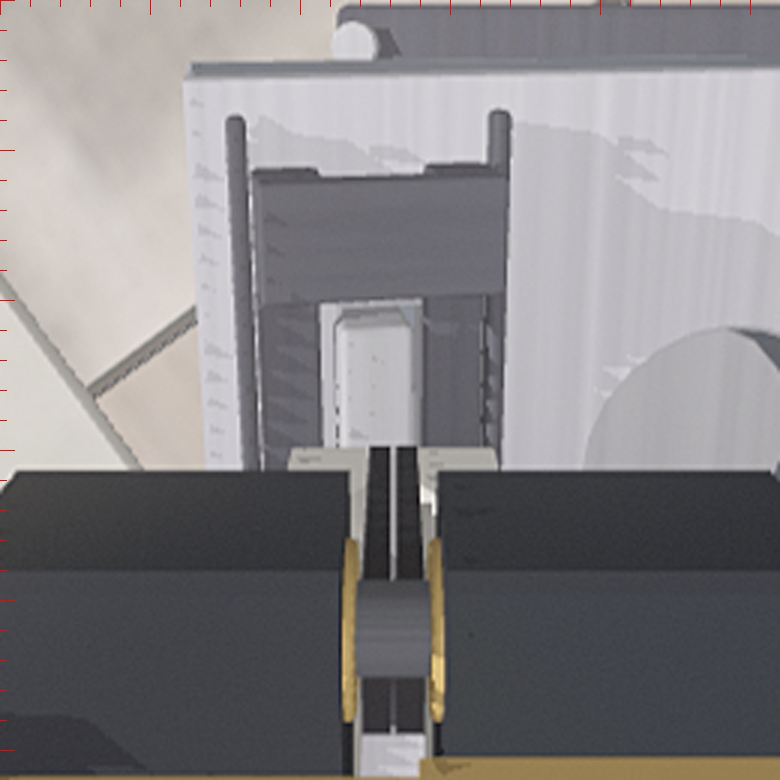

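>>> {"op": "drive_tool", "data": {"moves": [[0,0.02,0.007,0,0,0],[0,0.04,0.007,0,0,0],[0,0.06,0.007,0,0,0],[0,0.08,0.007,0,0,0],[0,0.1,0.007,0,0,0]]}}

```text
clock: 6.1
tool_pos: [0.5842, 0.0408, 0.1102]
orientation: [-179.9, 20.2, 172.5]
force: [-7.5, -16.9, 19.2]
opening: 0.0007
```

```bash
python3 - <<'E'
from t1 import *
indeck()
for n,b in (('wrist',(150,100,410,360,3)),):
    s=vision.snapshot(n); crop(np.ascontiguousarray(s['pixels'][:,:,::-1]),*b,'pics/8'+n+'.png')
E
```

```text
tcp in deck mm [29.3  6.8  8.8] F deck [  5.1 -17.7  19.3]
```

View pics/8wrist.png

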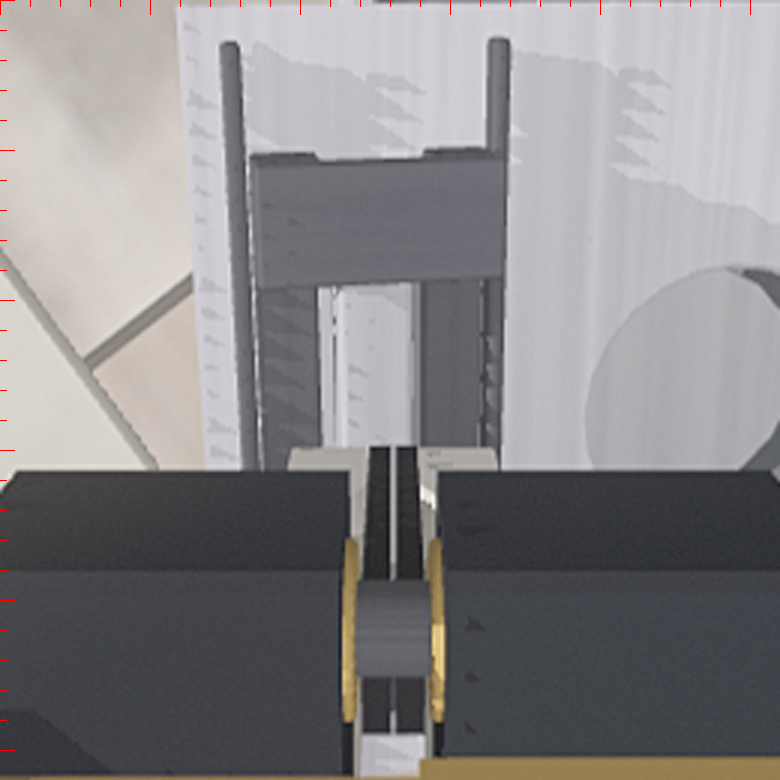

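>>> {"op": "drive_tool", "data": {"moves": [[0,0.04,0.008,0,0,0],[0,0.06,0.008,0,0,0],[0,0.08,0.008,0,0,0],[0,0.1,0.008,0,0,0]]}}

```text
clock: 6.55
tool_pos: [0.5857, 0.0514, 0.1101]
orientation: [-179.6, 20.1, 172.3]
force: [-8.5, -18.6, 22.8]
opening: 0.0004
```

```bash
python3 - <<'E'
from t1 import *
indeck()
for n,b in (('wrist',(150,100,410,360,3)),):
    s=vision.snapshot(n); crop(np.ascontiguousarray(s['pixels'][:,:,::-1]),*b,'pics/9'+n+'.png')
E
```

```text
tcp in deck mm [29.3 17.4  8.7] F deck [  6.2 -19.5  22.8]
```

View pics/9wrist.png

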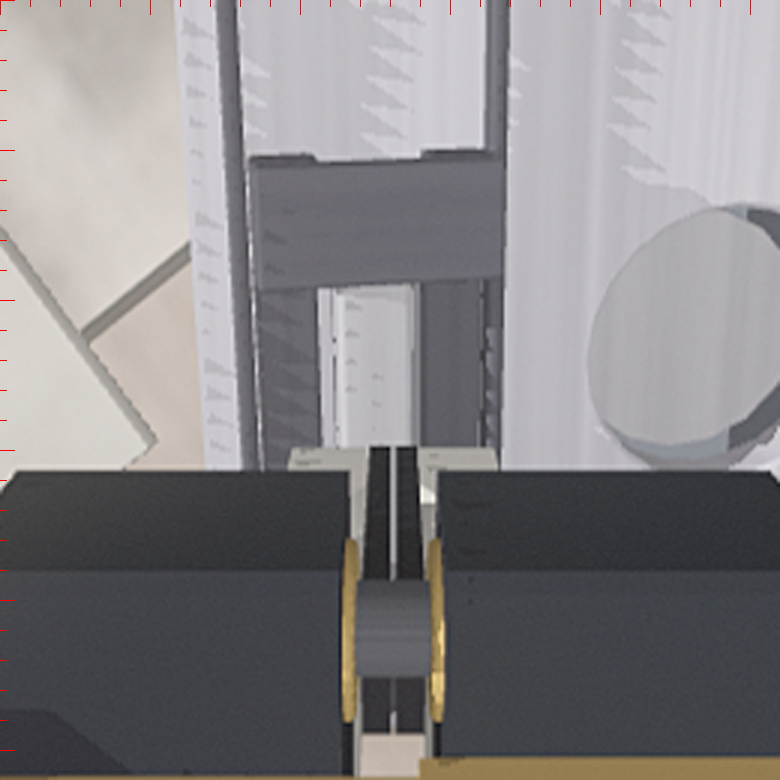

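>>> {"op": "drive_tool", "data": {"moves": [[0,0.04,0.008,0,0,0],[0,0.06,0.008,0,0,0],[0,0.08,0.008,0,0,0],[0,0.09,0.008,0,0,0]]}}

```text
clock: 7.0
tool_pos: [0.5861, 0.057, 0.11]
orientation: [-178.9, 20.0, 171.9]
force: [-2.1, -38.8, 28.0]
opening: 0.0001
```

```bash
python3 - <<'E'
from t1 import *
indeck()
for n,b in (('wrist',(150,100,410,360,3)),):
    s=vision.snapshot(n); crop(np.ascontiguousarray(s['pixels'][:,:,::-1]),*b,'pics/10'+n+'.png')
E
```

```text
tcp in deck mm [28.9 23.   8.7] F deck [ 16.5 -38.7  22.8]
```

View pics/10wrist.png

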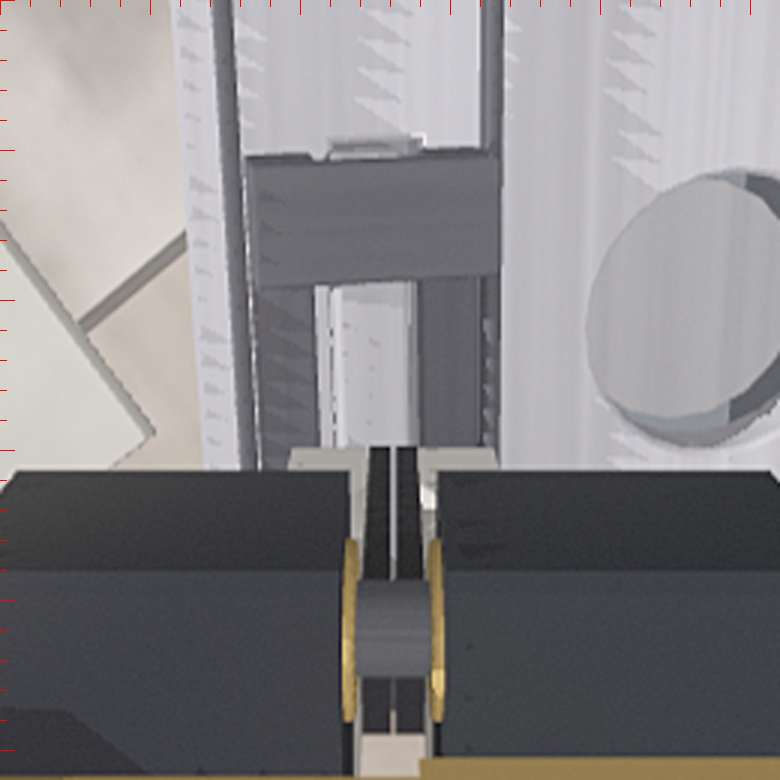

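>>> {"op": "drive_tool", "data": {"moves": [[0,-0.01,0,0,0,0],[0,-0.02,-0.01,0,0,0],[0.01,-0.02,-0.05,0,0,0],[0.03,-0.02,-0.12,0,0,0],[0.05,-0.02,-0.22,0,0,0],[0.07,-0.02,-0.3,0,0,0]]}}

```text
clock: 7.65
tool_pos: [0.5603, 0.0586, 0.149]
orientation: [-178.9, 20.0, 171.9]
force: [0.3, 0.0, -0.6]
opening: 0.0005
```

```bash
python3 - <<'E'
from t1 import *
indeck();log()
for n,b in (('scene',(225,150,335,255,7)),('side',(210,150,320,255,7)),('wrist',(150,60,410,360,2))):
    s=vision.snapshot(n); crop(np.ascontiguousarray(s['pixels'][:,:,::-1]),*b,'pics/11'+n+'.png')
E
```

```text
tcp in deck mm [26.1 21.3 55.3] F deck [-0.1  0.1 -0.7]
J [ 33.02   3.69 -46.56  30.08 -28.45 -66.52]
```

View pics/11scene.png

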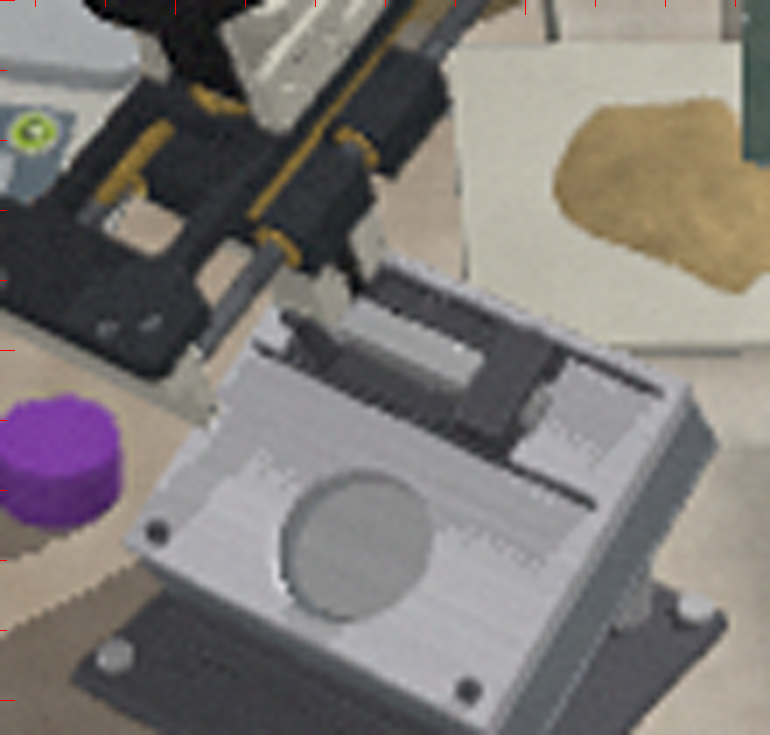

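View pics/11wrist.png

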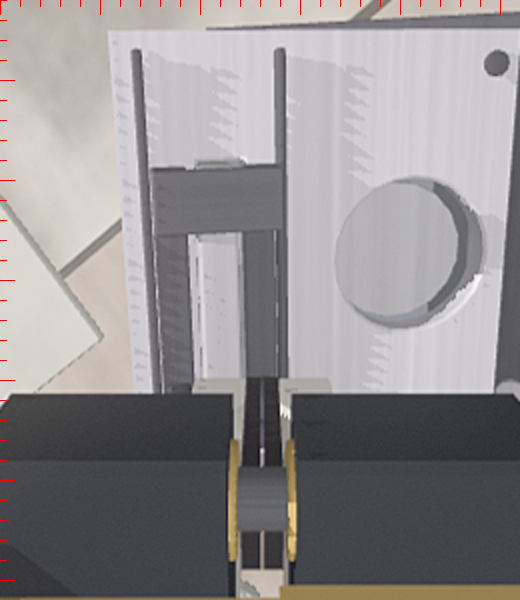

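```bash
python3 - <<'E'
from t1 import *
s=vision.snapshot('wrist'); o=sensors.get_obs()
crop(np.ascontiguousarray(s['pixels'][:,:,::-1]),300,60,430,240,4,'pics/12wrist.png')
crop(np.ascontiguousarray(s['pixels'][:,:,::-1]),190,60,310,190,5,'pics/12b.png')
import pickle; pickle.dump((s,o),open("W12.pkl","wb"))
a=np.linspace(0,2*np.pi,73)
rim=np.c_[-30+25.5*np.cos(a),25.5*np.sin(a),0*a]; uv=proj(s,d2w(P,rim)); print(uv.min(0),uv.max(0))
print("tongue",proj(s,d2w(P,[[50.5,-14,17],[13.5,-14,17],[50.5,-32,17],[13.5,-32,17]])))
E
```

```text
[314.248764   150.27286473] [388.52560204 226.32678188]
tongue [[227.49327296 179.28045968]
 [292.10372429 176.2666409 ]
 [225.70503553 146.95391519]
 [291.97682597 144.84151553]]
```

View pics/12wrist.png

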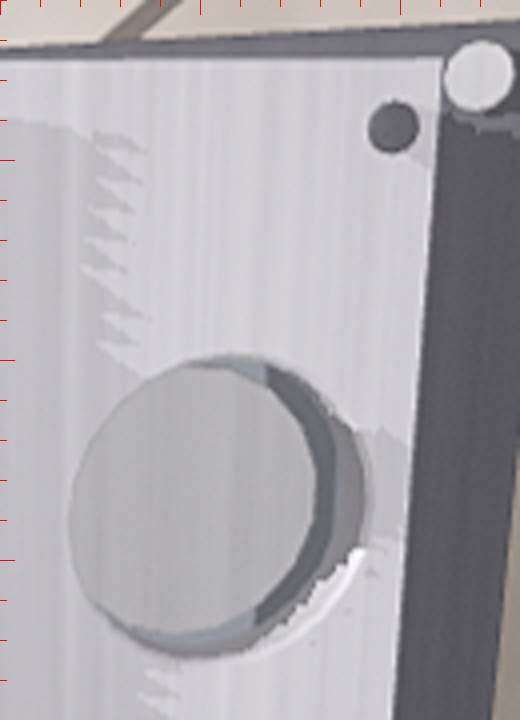

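View pics/12b.png

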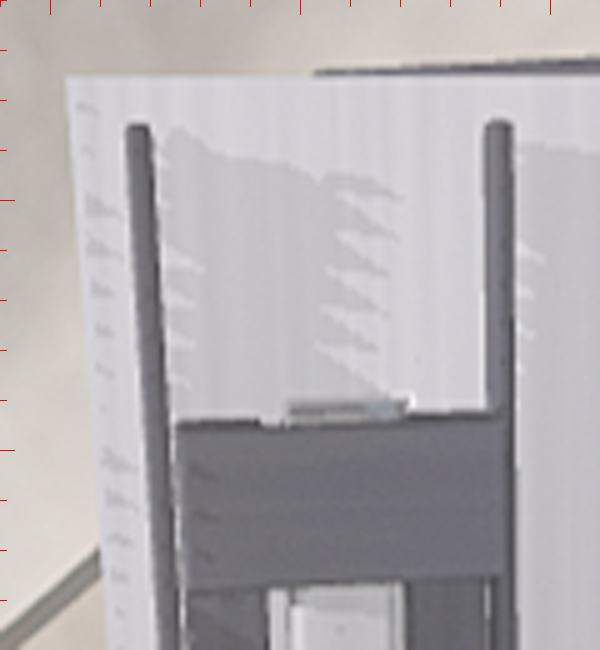

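```bash
python3 - <<'E'
from t1 import *
import pickle
s,o=pickle.load(open("W12.pkl","rb"))
pts=[([-30,0,0],(354.5,186.5)),([50.5,-14,17],(226.4,177)),([13.5,-14,17],(290,175.4)),([50.5,-32,17],(225.4,146)),([13.5,-32,17],(289,143.6)),([62.5,-70,0],(203.2,75)),([-62.5,-70,0],(410.7,74.3)),([-62.5,-50,0],(408,105))]
pts=pts[:7]
X=[a for a,b in pts]; uv=np.array([b for a,b in pts])
print((proj(s,d2w(P,X))-uv).round(1).tolist())
f3=least_squares(lambda q:(proj(s,d2w(q,X))-uv).ravel(),P,x_scale=[.01,.01,1]); print(f3.x,f3.fun.round(1))
def w(q): 
    return (E('z',P[2]+q[5])*E('y',-30+q[4])*E('x',q[3])).apply(np.array(X)/1000)+np.array([P[0],P[1],.088])+q[:3]
f6=least_squares(lambda q:(proj(s,w(q))-uv).ravel(),np.zeros(6),x_scale=[.01,.01,.01,1,1,1]); print(f6.x.round(4),f6.fun.round(1))
C=-np.array(s["R"]).T@s["t"]; print("cam in tool", fk(o["joint_pos"])[0].T@(C-o["tool_pos"]))
S=pickle.load(open("S0.pkl","rb"))["wrist"]; C=-np.array(S["R"]).T@S["t"]; print("cam in tool0", np.diag([-1,1,-1])@(C-np.array([.675,0,.227])))
print(fk(o["joint_pos"])[0].T@np.array(s["R"]).T, np.diag([-1,1,-1])@np.array(S["R"]).T)
E
```

```text
[[-2.5, 2.9], [1.1, 2.3], [2.1, 0.9], [0.3, 1.0], [3.0, 1.2], [-3.8, 0.7], [-3.5, 1.5]]
[ 0.56241638  0.03603996 -7.6341183 ] [-2.3  2.   1.3  0.6  2.4 -0.5  0.6 -0.8  3.4 -0.2 -3.1 -1.4 -2.6  0.7]
[ 9.0000e-04 -8.0000e-04 -4.7000e-03 -2.0162e+00  5.3465e+00  2.2590e-01] [-1.5  1.1  0.7 -0.5  0.  -0.9 -0.2 -0.4  0.9  0.3 -0.9  1.1  0.7 -0.5]
cam in tool [-0.00067113 -0.07855928 -0.15899723]
cam in tool0 [-0.00041572 -0.07880149 -0.15777081]
[[ 9.99999527e-01  2.04877530e-04 -9.51185638e-04]
 [ 8.57589596e-05  9.55217093e-01  2.95905895e-01]
 [ 9.69213248e-04 -2.95905836e-01  9.55216623e-01]] [[ 9.99999832e-01  3.26432394e-04  4.79407860e-04]
 [-4.53323559e-04  9.55502899e-01  2.94981363e-01]
 [-3.61784128e-04 -2.94981530e-01  9.55502886e-01]]
```

```bash
cat > fit3.py <<'E'
from t1 import *
import pickle
S0=pickle.load(open("S0.pkl","rb")); S2=pickle.load(open("S2.pkl","rb")); s12,o=pickle.load(open("W12.pkl","rb"))
A,B,C,D=[62.5,70,0],[62.5,-70,0],[-62.5,-70,0],[-62.5,70,0]
f=lambda o,k,l:[(o[0]+a/k,o[1]+b/k) for a,b in l]
obs=[(S0["scene"],[A,B,C,D],f((225,175),7,[(322,45),(690,212),(495,562),(128,368)])),
(S0["side"],[A,B,C,D],f((225,185),7,[(143,298),(228,72),(518,243),(478,500)])),
(S2["wrist"],[[32,14,36],[13.5,14,36],[50.5,14,36],[26,-32,26],[38,-32,26],[26,42,26],[38,42,26],[-30,0,6],A,D],
 f((180,0),3,[(317,560),(380,560),(252,560),(338,358),(305,352),(297,645),(264,645),(450,472),(135,717),(491,686)])),
(s12,[[-30,0,0],[50.5,-14,17],[13.5,-14,17],[50.5,-32,17],[13.5,-32,17],B,C],[(354.5,186.5),(226.4,177),(290,175.4),(225.4,146),(289,143.6),(203.2,75),(410.7,74.3)])]
def w(q,X): return (E('z',q[2])*E('y',-q[3])).apply(np.array(X)/1000)+np.array([q[0],q[1],q[4]])
def res(q,full=False):
    r=[]
    for i,(s,X,uv) in enumerate(obs):
        e=proj(s,w(q,X)+q[5+3*i:8+3*i])-np.array(uv); 
        if full: print(i,e.round(1).tolist())
        r.append(e.ravel())
    return np.concatenate(r+[q[5:]/0.001, [(q[3]-30)/sl,(q[4]-.088)/.001]])
for sl in (0.01,10):
    s=least_squares(res,[0.56,0.035,-6,30,.088]+[0]*12,x_scale=[.01,.01,1,1,.01]+[.002]*12,loss="soft_l1"); print(s.cost,s.x.round(4)); res(s.x,True)
E
python3 fit3.py
```

```text
35.192113773903 [ 5.61400e-01  3.60000e-02 -7.03170e+00  2.99996e+01  8.71000e-02
 -3.00000e-04 -1.90000e-03 -1.20000e-03 -1.20000e-03  4.00000e-04
 -7.00000e-04  4.00000e-04  5.00000e-04  1.00000e-04  9.00000e-04
  1.00000e-04  6.00000e-04]
0 [[0.3, -0.4], [-0.1, -0.9], [-1.5, -1.4], [-0.9, -0.3]]
1 [[-0.6, -0.2], [-0.8, -0.2], [-0.1, -0.3], [-0.7, -2.4]]
2 [[0.4, -2.2], [0.1, -2.5], [-0.3, -1.9], [1.6, 0.2], [-1.6, 0.9], [2.5, 0.3], [0.2, 1.2], [0.8, 1.8], [-1.8, 0.3], [-2.6, -0.9]]
3 [[-2.1, 1.4], [1.4, 1.1], [2.4, -0.6], [0.5, -0.3], [3.1, -0.2], [-3.9, -0.3], [-3.7, -0.3]]
31.792835656782486 [ 5.60800e-01  3.60000e-02 -7.01610e+00  2.83079e+01  8.72000e-02
 -2.00000e-04 -1.90000e-03 -9.00000e-04 -6.00000e-04  3.00000e-04
 -5.00000e-04 -0.00000e+00  6.00000e-04  0.00000e+00  1.20000e-03
  1.00000e-04  5.00000e-04]
0 [[0.3, -0.1], [-0.1, -0.6], [-1.9, -1.7], [-1.3, -0.6]]
1 [[-0.9, 0.2], [-1.1, 0.2], [0.4, -1.0], [-0.2, -3.1]]
2 [[-0.0, -2.3], [0.1, -2.4], [-1.0, -2.1], [1.6, 0.3], [-1.8, 0.9], [2.6, 0.3], [0.0, 1.0], [2.5, 2.2], [-1.3, -0.3], [-0.3, -0.0]]
3 [[-1.0, 1.8], [1.1, 0.7], [2.1, -0.5], [0.2, -0.4], [2.8, -0.2], [-3.0, 0.0], [-1.5, -0.6]]
```

```bash
python3 - <<'E'
from h import *
import pickle
S0=pickle.load(open("S0.pkl","rb"))
g=lambda n:np.ascontiguousarray(S0[n]["pixels"][:,:,::-1])
crop(g("side"),180,280,300,400,6,"pics/bal_side.png")
crop(g("scene"),130,90,280,220,5,"pics/bal_scene.png")
E
```

```text
(no output)
```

View pics/bal_side.png

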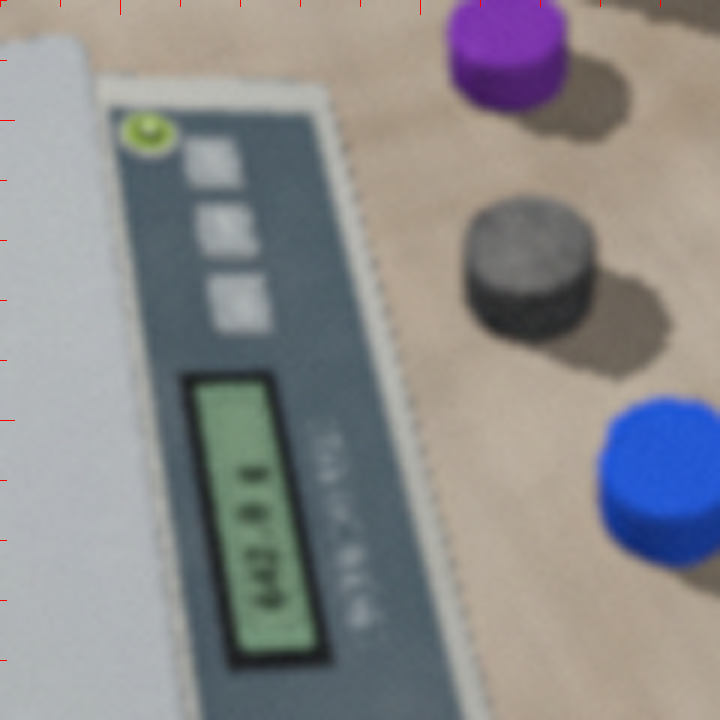

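View pics/bal_scene.png

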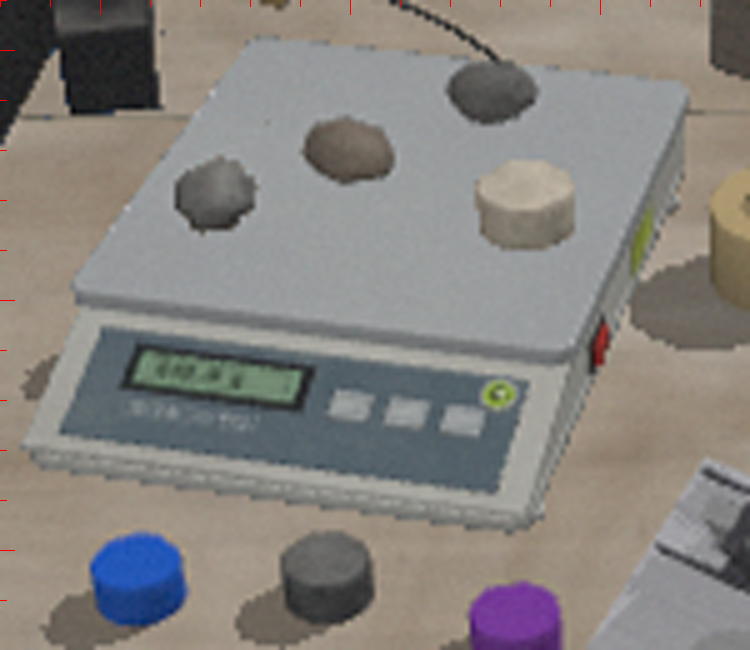

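```bash
sed -i 's/^P=.*/P=np.array([0.5608,0.0356,-7.0])/' h.py; cat > t2.py <<'E'
from t1 import *
def bpose(x,y,z,tilt,jaw):
    R=E('z',P[2])*E('y',-tilt); m=R.as_matrix(); Rt=np.c_[-m[:,0],m[:,1],-m[:,2]]@E('z',jaw).as_matrix()
    return Rt,np.array([x,y,z])
E
python3 - <<'E'
from t2 import *
for jaw in (90,-90):
  for t in (-12,-16,-20):
    for z in (.015,.1): b,s=ik(*bpose(.566,.281,z,t,jaw),n=4); print("bench",jaw,t,z,round(b[0],2),b[1].round(0))
  for t in (10,14,18):
    for z in (5,40): b,s=ik(*pose([-30,0,z],t,jaw),n=4); print("pocket",jaw,t,z,round(b[0],2),b[1].round(0))
E
```

```text
bench 90 -12 0.015 0.0 [  39.   34.   -5.  -10.  -60. -130.]
bench 90 -12 0.1 0.0 [  39.   28.   -2.   -9.  -69. -132.]
bench 90 -16 0.015 0.0 [  37.   36.   -1.  -12.  -65. -128.]
bench 90 -16 0.1 0.0 [  37.   31.    2.  -11.  -74. -130.]
bench 90 -20 0.015 0.0 [  35.   38.    3.  -14.  -70. -126.]
bench 90 -20 0.1 0.0 [  35.   33.    6.  -14.  -79. -128.]
pocket 90 10 5 0.0 [  29.   11.  -41.   12.  -31. -136.]
pocket 90 10 40 0.0 [  31.    7.  -40.   11.  -35. -136.]
pocket 90 14 5 0.0 [  30.    9.  -48.   21.  -24. -146.]
pocket 90 14 40 0.0 [  32.    5.  -47.   18.  -29. -145.]
pocket 90 18 5 0.0 [  27.    7.  -57.   42.  -15. -164.]
pocket 90 18 40 0.0 [  32.    3.  -54.   31.  -22. -157.]
bench -90 -12 0.015 0.0 [ 39.  34.  -5. -10. -60.  50.]
bench -90 -12 0.1 0.0 [ 39.  28.  -2.  -9. -69.  48.]
bench -90 -16 0.015 0.0 [ 37.  36.  -1. -12. -65.  52.]
bench -90 -16 0.1 0.0 [ 37.  31.   2. -11. -74.  50.]
bench -90 -20 0.015 0.0 [ 35.  38.   3. -14. -70.  54.]
bench -90 -20 0.1 0.0 [ 35.  33.   6. -14. -79.  52.]
pocket -90 10 5 0.0 [ 29.  11. -41.  12. -31.  44.]
pocket -90 10 40 0.0 [ 31.   7. -40.  11. -35.  44.]
pocket -90 14 5 0.0 [ 30.   9. -48.  21. -24.  34.]
pocket -90 14 40 0.0 [ 32.   5. -47.  18. -29.  35.]
pocket -90 18 5 0.0 [ 27.   7. -57.  42. -15.  16.]
pocket -90 18 40 0.0 [ 32.   3. -54.  31. -22.  23.]
```

```bash
python3 - <<'E'
from t2 import *
T=bpose(.566,.281,.12,-16,90); cmd(*T)
o=sensors.get_obs(); print(o["tool_pos"])
R0=Rn.from_euler('xyz',o["orientation"],degrees=True); rv=(R0.inv()*Rn.from_matrix(T[0])).as_rotvec()
p0=o["tool_pos"]
for k in range(1,9):
    a=k/16; R=(R0*Rn.from_rotvec(rv*a)).as_matrix(); p=p0+(T[1]-p0)*a+[0,0,.04*min(1,k/4)]
    b,_=ik(R,p,n=0); print(k,round(b[0],2),b[1].round(1), (R0.inv().apply(p-p0)/.15).round(3),(rv*a*180/np.pi/60).round(3))
E
```

```text
t 7.85 F [-0.2 -0.6  0. ] open 0.0005
cmd [0.23, 1.473, 0.093] [0.455, 0.482, 1.422] mm [ 34.4 221.   14. ] deg 94.2
[0.56089681 0.05883636 0.14866892]
1 0.0 [ 35.4   4.7 -42.5  26.3 -34.  -70. ] [-0.009  0.091 -0.057] [0.028 0.03  0.089]
2 0.0 [ 37.1   5.8 -38.4  22.8 -39.5 -73.6] [-0.017  0.182 -0.114] [0.057 0.06  0.178]
3 0.0 [ 38.4   7.1 -34.2  19.8 -44.6 -77.2] [-0.026  0.273 -0.17 ] [0.085 0.09  0.267]
4 0.0 [ 39.3   8.5 -30.   17.  -49.6 -80.8] [-0.034  0.364 -0.227] [0.114 0.121 0.356]
5 0.0 [ 39.8  10.4 -26.6  14.7 -52.9 -84.9] [-0.02   0.456 -0.221] [0.142 0.151 0.444]
6 0.0 [ 40.2  12.4 -23.2  12.3 -56.2 -88.9] [-0.005  0.548 -0.216] [0.171 0.181 0.533]
7 0.0 [ 40.3  14.3 -19.9  10.  -59.4 -92.9] [ 0.009  0.64  -0.21 ] [0.199 0.211 0.622]
8 0.0 [ 40.3  16.1 -16.5   7.6 -62.4 -96.9] [ 0.023  0.732 -0.204] [0.228 0.241 0.711]
```

>>> {"op": "drive_tool", "data": {"moves": [[-0.009,0.09,-0.06,0.028,0.03,0.089],[-0.017,0.18,-0.115,0.057,0.06,0.178],[-0.026,0.27,-0.17,0.085,0.09,0.267],[-0.034,0.36,-0.227,0.114,0.12,0.356],[-0.02,0.455,-0.22,0.142,0.15,0.444],[-0.005,0.55,-0.216,0.171,0.18,0.533],[0.009,0.64,-0.21,0.2,0.21,0.622],[0.023,0.73,-0.204,0.228,0.24,0.711]]}}

```text
clock: 8.65
tool_pos: [0.5636, 0.17, 0.173]
orientation: [-175.4, 7.0, 127.3]
force: [0.5, -0.6, -0.4]
opening: 0.0005
```

```bash
python3 - <<'E'
from t2 import *
T=bpose(.566,.281,.12,-16,90); cmd(*T); log()
E
```

```text
t 8.65 F [ 0.5 -0.6 -0.4] open 0.0005
cmd [0.618, 0.482, 0.242] [0.225, 0.242, 0.707] mm [92.7 72.4 36.2] deg 46.8
J [ 40.27  16.31 -16.42   7.63 -62.49 -97.1 ]
```

>>> {"op": "drive_tool", "data": {"moves": [[0.08,0.06,0.02,0.028,0.03,0.088],[0.155,0.12,0.04,0.056,0.06,0.177],[0.23,0.18,0.07,0.084,0.09,0.265],[0.31,0.24,0.1,0.112,0.121,0.353],[0.39,0.3,0.13,0.14,0.151,0.442],[0.465,0.36,0.17,0.169,0.181,0.53],[0.54,0.42,0.2,0.197,0.212,0.62],[0.618,0.482,0.242,0.225,0.242,0.707]], "fingers": 0.6}}

```text
clock: 9.45
tool_pos: [0.5663, 0.281, 0.118]
orientation: [-163.9, 0.1, 82.7]
force: [0.8, 0.4, -0.3]
opening: 0.059
```

```bash
python3 - <<'E'
from t2 import *
T=bpose(.566,.281,.12,-16,90); cmd(*T); log()
s=vision.snapshot('wrist'); cv2.imwrite('pics/13.png',s['pixels'][:,:,::-1])
import pickle; pickle.dump((s,sensors.get_obs()),open("W13.pkl","wb"))
E
```

```text
t 9.45 F [ 0.8  0.4 -0.3] open 0.059
cmd [-0.0, -0.006, -0.012] [-0.002, 0.0, -0.005] mm [-0.1 -0.9 -1.8] deg 0.3
J [  36.9    29.77    3.43  -11.44  -75.71 -130.18]
```

View pics/13.png

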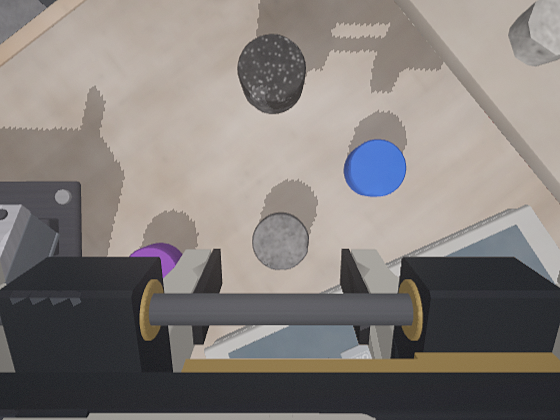

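```bash
python3 - <<'E'
from t2 import *
import pickle
s,o=pickle.load(open("W13.pkl","rb"))
crop(np.ascontiguousarray(s['pixels'][:,:,::-1]),235,195,325,285,7,'pics/13c.png')
print(ray(s,281,239,.025))
a=np.linspace(0,2*np.pi,73); c=ray(s,281,239,.025)
for z in(.025,0):
    uv=proj(s,c*[1,1,0]+np.c_[.022*np.cos(a),.022*np.sin(a),z+0*a]); print(z,uv.min(0),uv.max(0))
E
```

```text
[0.56400881 0.28282091 0.025     ]
0.025 [252.16358751 210.17153092] [309.84099163 267.74716983]
0 [254.60148646 209.29526637] [307.35878307 261.96807796]
```

View pics/13c.png

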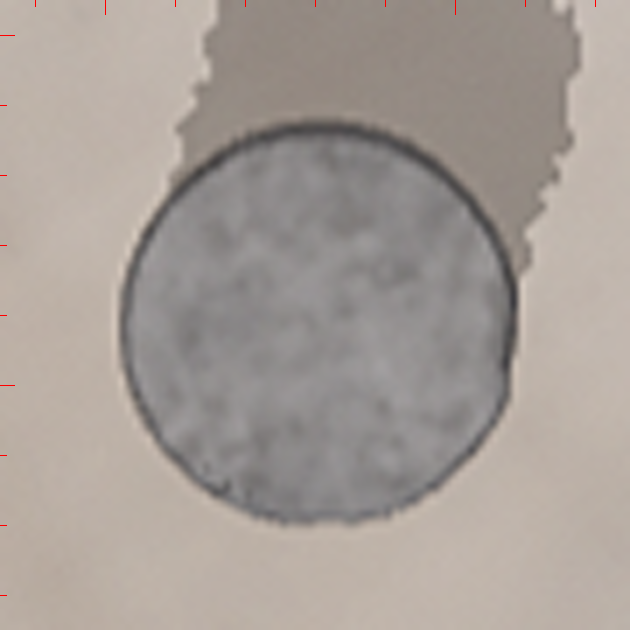

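```bash
python3 - <<'E'
from t2 import *
cmd(*bpose(.5635,.283,.05,-16,90)); cmd(*bpose(.5635,.283,.0145,-16,90))
E
```

```text
t 9.5 F [ 1.8  1.1 -1.4] open 0.0627
cmd [0.007, 0.106, 0.427] [-0.005, -0.001, -0.011] mm [ 1.  15.9 64.1] deg 0.7
t 9.5 F [ 1.8  1.1 -1.4] open 0.0627
cmd [0.007, 0.173, 0.654] [-0.005, -0.001, -0.011] mm [ 1.1 25.9 98.2] deg 0.7
```

>>> {"op": "drive_tool", "data": {"moves": [[0.007,0.02,0.08,0,0,-0.005],[0.007,0.04,0.18,0,0,-0.01],[0.007,0.07,0.3,-0.005,0,-0.01],[0.007,0.106,0.427,-0.005,0,-0.01],[0.007,0.14,0.54,-0.005,0,-0.01],[0.007,0.16,0.61,-0.005,0,-0.01],[0.007,0.173,0.65,-0.005,0,-0.01],[0.007,0.173,0.65,-0.005,0,-0.01]], "fingers": 0.6}}

```text
clock: 10.3
tool_pos: [0.5634, 0.2826, 0.0142]
orientation: [-163.9, 0.0, 83.0]
force: [-1.1, 0.3, 0.4]
opening: 0.0703
```

```bash
python3 - <<'E'
from t2 import *
cmd(*bpose(.5635,.283,.0145,-16,90)); print(sensors.get_obs()["tool_pos"])
for n,b in (('scene',(130,130,260,250,6)),('wrist',(180,150,380,320,4))):
    s=vision.snapshot(n); crop(np.ascontiguousarray(s['pixels'][:,:,::-1]),*b,'pics/14'+n+'.png')
E
```

```text
t 10.3 F [-1.1  0.3  0.4] open 0.0703
cmd [0.003, 0.0, -0.002] [-0.001, 0.0, -0.001] mm [ 0.4  0.  -0.3] deg 0.1
[0.56336554 0.28260483 0.01422372]
```

View pics/14scene.png

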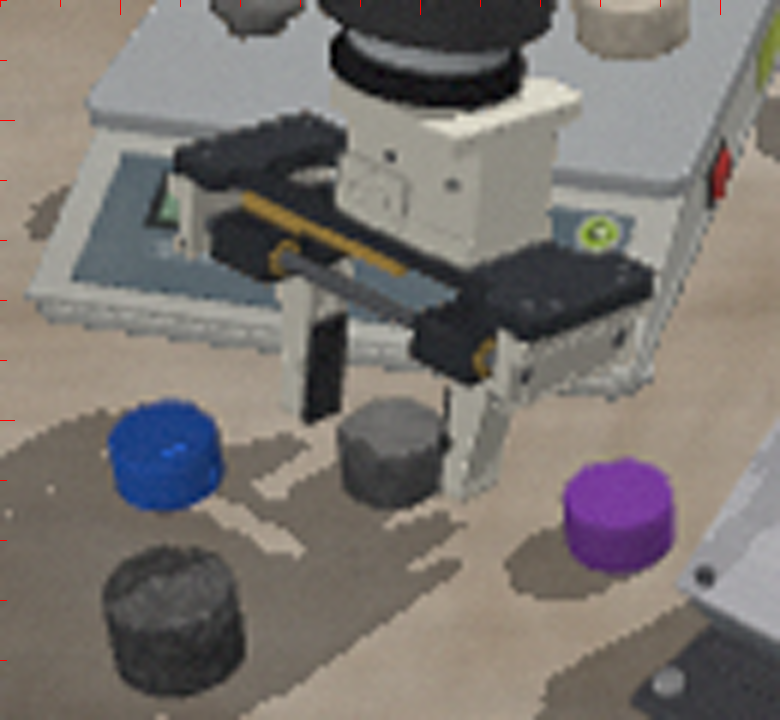

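View pics/14wrist.png

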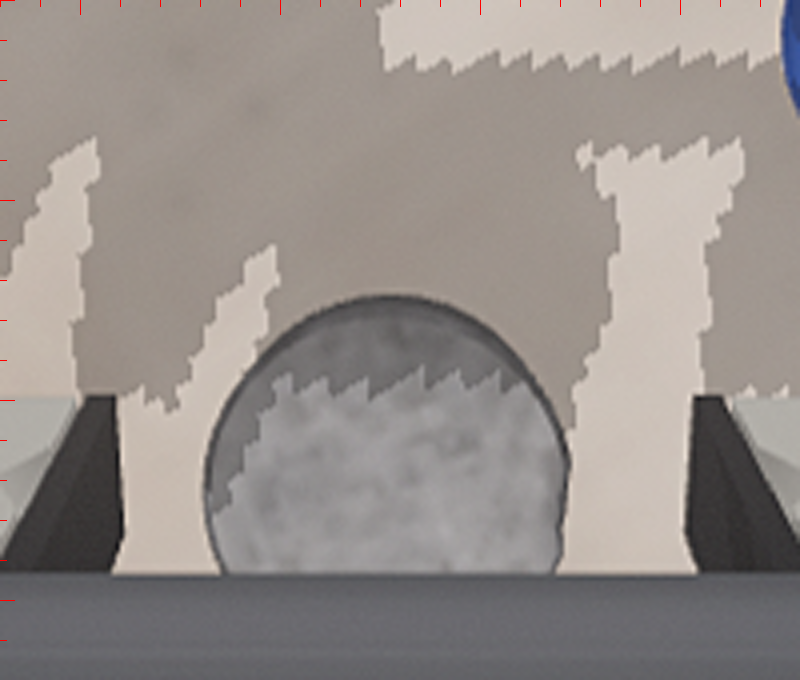

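>>> {"op": "drive_tool", "data": {"moves": [[-0.01,0,0,0,0,0],[-0.01,0,0,0,0,0]], "fingers": 0.4}}

```text
clock: 10.6
tool_pos: [0.5645, 0.2817, 0.0165]
orientation: [-164.1, -0.1, 83.0]
force: [0.0, 0.9, 0.3]
opening: 0.0625
```

>>> {"op": "drive_tool", "data": {"moves": [[0,0,0,0,0,0],[0,0,0,0,0,0],[0,0,0,0,0,0],[0,0,0,0,0,0],[0,0,0,0,0,0],[0,0,0,0,0,0]], "fingers": -1}}

```text
clock: 11.2
tool_pos: [0.5645, 0.2816, 0.0168]
orientation: [-164.1, -0.1, 83.0]
force: [-0.3, -0.1, 3.3]
opening: 0.0418
```

```bash
python3 - <<'E'
from t2 import *
cmd(*bpose(.5635,.283,.0145,-16,90)); print(sensors.get_obs()["tool_pos"])
for n,b in (('wrist',(180,150,380,320,4)),):
    s=vision.snapshot(n); crop(np.ascontiguousarray(s['pixels'][:,:,::-1]),*b,'pics/15'+n+'.png')
E
```

```text
t 11.2 F [-0.3 -0.1  3.3] open 0.0418
cmd [0.009, -0.003, 0.017] [0.002, -0.002, 0.0] mm [ 1.3 -0.5  2.5] deg 0.2
[0.56452406 0.28158015 0.0168087 ]
```

View pics/15wrist.png

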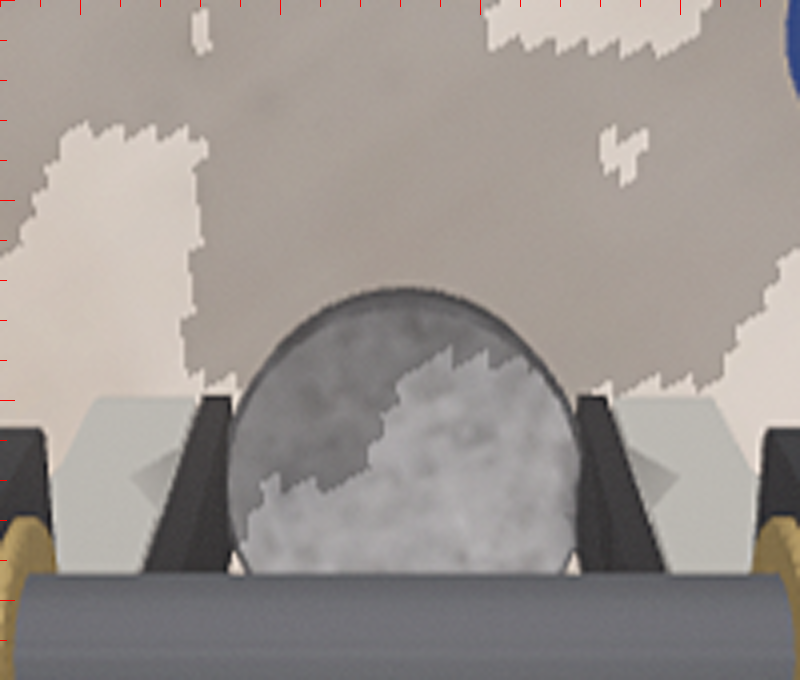

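>>> {"op": "drive_tool", "data": {"moves": [[0,-0.02,-0.05,0,0,0],[0,-0.05,-0.15,0,0,0],[0,-0.09,-0.28,0,0,0],[0,-0.15,-0.45,0,0,0],[0,-0.2,-0.65,0,0,0],[0,-0.25,-0.8,0,0,0],[0,-0.25,-0.8,0,0,0]], "fingers": -1}}

```text
clock: 11.95
tool_pos: [0.5633, 0.2828, 0.148]
orientation: [-164.5, -0.4, 83.0]
force: [0.6, 0.6, -2.0]
opening: 0.042
```

```bash
python3 - <<'E'
from t2 import *
o=sensors.get_obs();print(o["tool_pos"],o["force"],o["opening"],o["orientation"])
for n,b in (('scene',(130,50,280,200,5)),('side',(200,170,340,300,5)),('wrist',(180,150,380,320,4))):
    s=vision.snapshot(n); crop(np.ascontiguousarray(s['pixels'][:,:,::-1]),*b,'pics/16'+n+'.png')
E
```

```text
[0.5633394  0.28281405 0.1479565 ] [ 0.59623747  0.63274403 -2.03731295] 0.04196572970734672 [-164.48966132   -0.38240919   83.01714337]
```

View pics/16scene.png

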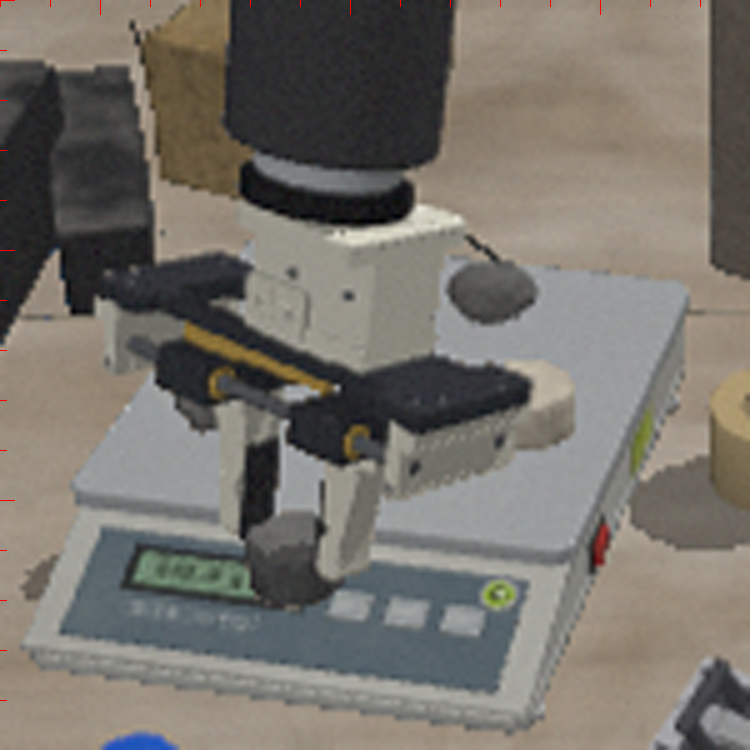

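View pics/16side.png

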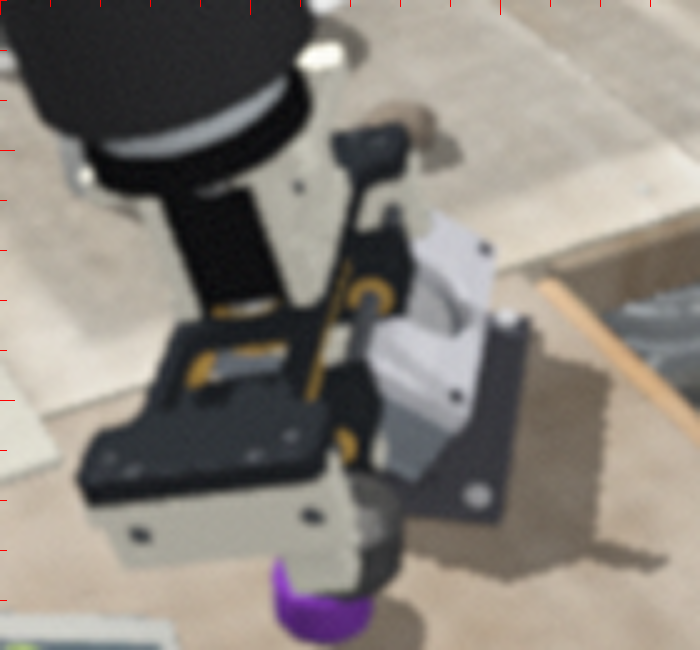

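View pics/16wrist.png

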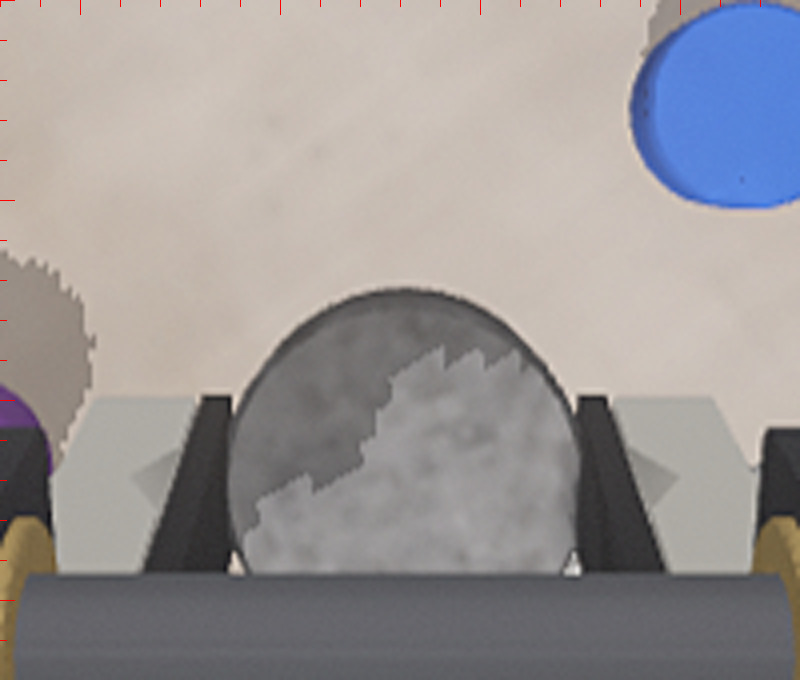

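```bash
cat > t3.py <<'E'
from t2 import *
import pickle
Rg=Rn.from_euler('xyz',[-164.1,-0.1,83.0],degrees=True); tg=np.array([.5645,.2816,.0168])
Rp=E('z',P[2]); tp=np.array([.5647,.2816,0.0])
Rrel=Rp.inv()*Rg; trel=Rp.inv().apply(tg-tp)
def place(dx,dy,dz):  # puck underside centre in deck mm
    R,t=deckT(P); c=R.apply(np.array([dx,dy,dz])/1000)+t
    return (R*Rrel).as_matrix(), c+R.apply(trel)
def whereis():
    o=sensors.get_obs(); Ro=Rn.from_euler('xyz',o["orientation"],degrees=True); Rpk=Ro*Rrel.inv(); tpk=o["tool_pos"]-Rpk.apply(trel)
    R,t=deckT(P); print("puck in deck mm",(R.inv().apply(tpk-t)*1000).round(1),"tilt err",(R.inv()*Rpk).as_rotvec(degrees=True).round(1),"F deck",R.inv().apply(o["force"]).round(1),"t",round(o["clock"],2))
E
python3 - <<'E'
from t3 import *
s,o=pickle.load(open("W12.pkl","rb"))
R,t=deckT(P); n=R.apply([0,0,1]); Rc=np.array(s["R"]);C=-Rc.T@s["t"]
def dk(u,v,h=0):
    d=Rc.T@np.array([(u-s["cx"])/s["fx"],(v-s["cy"])/s["fy"],1]); k=((t+n*h/1000-C)@n)/(d@n); return (R.inv().apply(C+k*d-t)*1000).round(1)
print("bore",dk(354.5,186.5),"edges",dk(317,186.5),dk(392,186.5),dk(354.5,148.5),dk(354.5,224.5))
for z in (50,30,10,0,-10):
    T=place(-30,0,z); b,_=ik(*T,n=3); print(z,T[1].round(4),round(b[0],2),b[1].round(1))
cmd(*place(-30,0,40)); whereis()
E
```

```text
bore [-29.9  -0.5   0. ] edges [-4.6 -1.9  0. ] [-56.2   1.   -0. ] [-28.9 -25.1  -0. ] [-31.   25.7   0. ]
50 [0.5017 0.0428 0.1308] 0.0 [  33.8    1.5  -45.8   16.8  -33.  -144.1]
30 [0.5116 0.0416 0.1134] 0.0 [  32.6    3.9  -46.5   18.   -29.9 -144.4]
10 [0.5215 0.0404 0.0961] 0.0 [  31.4    6.3  -47.1   19.5  -26.7 -145.1]
0 [0.5265 0.0398 0.0874] 0.0 [  30.8    7.5  -47.5   20.4  -25.2 -145.6]
-10 [0.5315 0.0392 0.0788] 0.0 [  30.2    8.7  -47.8   21.4  -23.6 -146.1]
t 12.1 F [-0.1 -0.  -1.5] open 0.042
cmd [-1.63, -0.121, 0.174] [-0.5, -0.001, -0.001] mm [-244.5  -18.1   26. ] deg 30.0
puck in deck mm [ -6.7 244.4  47.7] tilt err [ 0. 30. -0.] F deck [-0.9 -0.  -1.3] t 12.1
```

>>> {"op": "drive_tool", "data": {"moves": [[-0.05,-0.01,-0.08,-0.02,0,0],[-0.15,-0.02,-0.16,-0.05,0,0],[-0.27,-0.03,-0.22,-0.09,0,0],[-0.4,-0.04,-0.25,-0.13,0,0],[-0.54,-0.05,-0.25,-0.17,0,0],[-0.68,-0.06,-0.25,-0.21,0,0],[-0.82,-0.07,-0.25,-0.25,0,0],[-0.95,-0.08,-0.25,-0.29,0,0]]}}

```text
clock: 12.9
tool_pos: [0.5417, 0.1389, 0.182]
orientation: [178.4, -0.1, 83.0]
force: [0.1, -0.2, -0.8]
opening: 0.0416
```

```bash
python3 - <<'E'
from t3 import *
whereis(); cmd(*place(-30,-0.5,60));cmd(*place(-30,-0.5,30)); o=sensors.get_obs(); print(o["tool_pos"],o["opening"]); print(ik(*place(-30,-.5,80),n=3)[0])
E
```

```text
puck in deck mm [ 16.2 100.3  80.7] tilt err [-0.  12.5 -0.1] F deck [-0.3 -0.2 -0.7] t 12.9
t 12.9 F [ 0.1 -0.2 -0.8] open 0.0416
cmd [-0.672, -0.228, 0.276] [-0.208, -0.0, -0.001] mm [-100.9  -34.1   41.4] deg 12.5
t 12.9 F [ 0.1 -0.2 -0.8] open 0.0416
cmd [-0.673, -0.133, 0.452] [-0.208, -0.0, -0.001] mm [-100.9  -19.9   67.8] deg 12.5
[0.54169508 0.13893354 0.18195701] 0.04162608885209618
(np.float64(2.635891720754689e-12), array([  35.48189634,   -2.09043679,  -44.76694369,   15.45783934,
        -37.78125803, -143.90084131]))
```

>>> {"op": "drive_tool", "data": {"moves": [[-0.12,-0.04,0.02,-0.03,0,0],[-0.24,-0.08,0.06,-0.06,0,0],[-0.36,-0.12,0.11,-0.1,0,0],[-0.48,-0.16,0.16,-0.14,0,0],[-0.58,-0.2,0.21,-0.18,0,0],[-0.65,-0.22,0.26,-0.208,0,0],[-0.672,-0.228,0.276,-0.208,0,0],[-0.672,-0.228,0.276,-0.208,0,0]]}}

```text
clock: 13.7
tool_pos: [0.4961, 0.0424, 0.1395]
orientation: [165.9, -0.1, 83.0]
force: [-0.3, 0.7, -0.2]
opening: 0.042
```

```bash
python3 - <<'E'
from t3 import *
whereis(); cmd(*place(-30,-0.5,20))
for n,b in (('scene',(215,140,345,260,6)),('side',(230,140,370,270,5)),('wrist',(100,60,460,320,2))):
    s=vision.snapshot(n); crop(np.ascontiguousarray(s['pixels'][:,:,::-1]),*b,'pics/17'+n+'.png')
E
```

```text
puck in deck mm [-30.3  -1.1  60.3] tilt err [-0.   0.  -0.1] F deck [-0.4  0.6 -0. ] t 13.7
t 13.7 F [-0.3  0.7 -0.2] open 0.042
cmd [0.004, 0.076, 0.258] [-0.0, 0.0, -0.001] mm [ 0.5 11.4 38.7] deg 0.1
```

View pics/17scene.png

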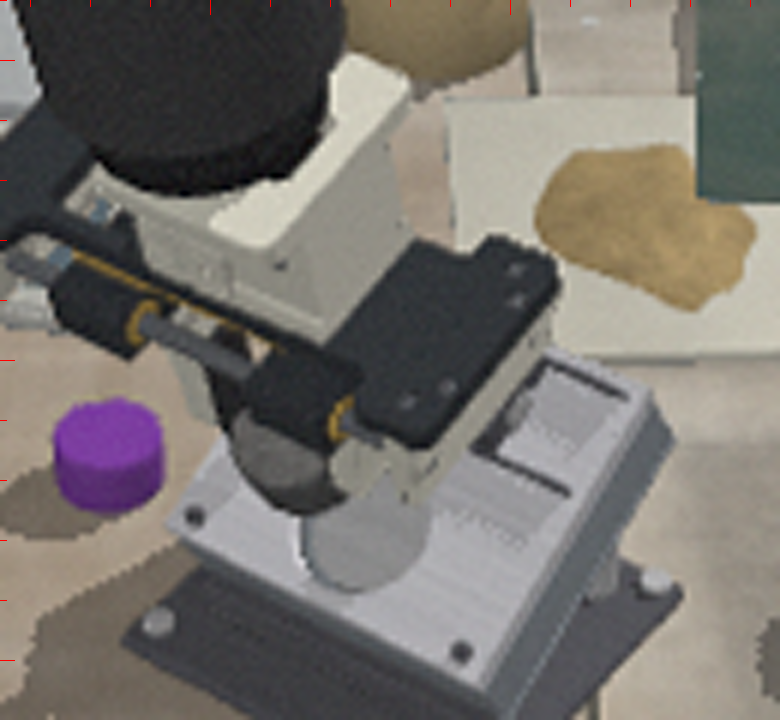

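View pics/17wrist.png

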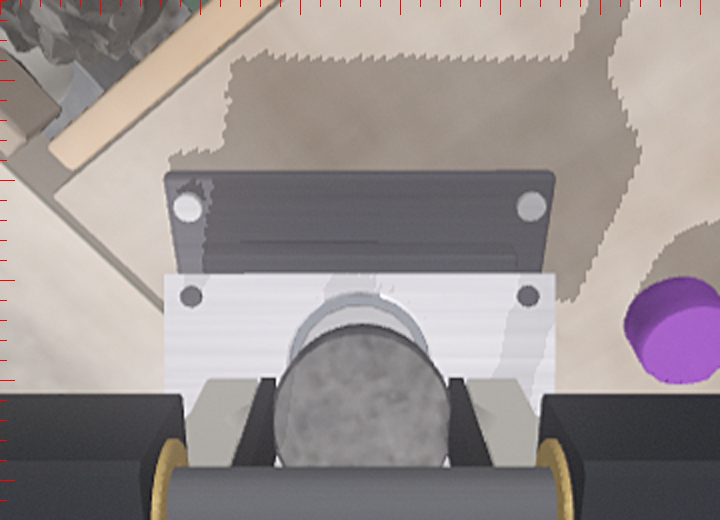

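```bash
python3 - <<'E'
from t3 import *
s=vision.snapshot('wrist'); crop(np.ascontiguousarray(s['pixels'][:,:,::-1]),230,170,330,300,6,'pics/18.png')
R,t=deckT(P); n=R.apply([0,0,1]); Rc=np.array(s["R"]);C=-Rc.T@s["t"]
def dk(u,v,h=0):
    d=Rc.T@np.array([(u-s["cx"])/s["fx"],(v-s["cy"])/s["fy"],1]); k=((t+n*h/1000-C)@n)/(d@n); return (R.inv().apply(C+k*d-t)*1000).round(1)
print(dk(280,196),dk(279.7,206),dk(182,196),dk(377.5,196),"puck top edge",dk(281,60+323/2,60.3+25), dk(237,262,85.3),dk(325.5,262,85.3))
whereis()
E
```

```text
[-63.6   1.5   0. ] [-56.4   1.2  -0. ] [-63.7 -68.4  -0. ] [-63.4  71.1   0. ] puck top edge [-51.    1.8  85.3] [-31.8 -19.1  85.3] [-31.7  22.8  85.3]
puck in deck mm [-28.9   0.4  60.1] tilt err [ 0.  -0.  -0.1] F deck [ 0.3  0.3 -0. ] t 13.9
```

View pics/18.png

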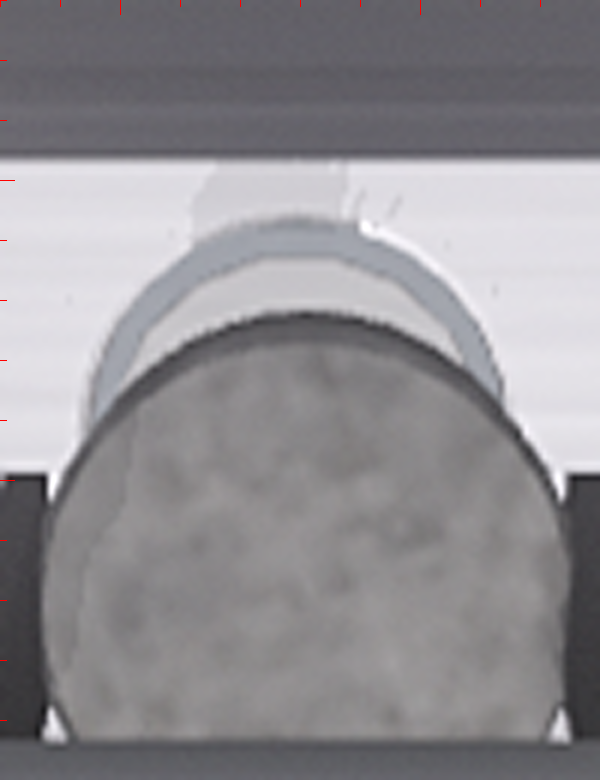

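```bash
python3 - <<'E'
from t3 import *
whereis(); cmd(*place(-30,-0.3,20)); cmd(*place(-30,-.3,4))
E
```

```text
puck in deck mm [-28.9   0.4  60.1] tilt err [ 0.  -0.  -0.1] F deck [ 0.3  0.3 -0. ] t 13.9
t 13.9 F [0.3 0.2 0.1] open 0.0419
cmd [-0.005, 0.066, 0.259] [0.001, -0.001, -0.001] mm [-0.8  9.9 38.8] deg 0.1
t 13.9 F [0.3 0.2 0.1] open 0.0419
cmd [-0.005, 0.095, 0.362] [0.001, -0.001, -0.001] mm [-0.8 14.3 54.2] deg 0.1
```

>>> {"op": "drive_tool", "data": {"moves": [[-0.002,0.01,0.05,0,0,0],[-0.005,0.03,0.12,0,0,0],[-0.005,0.05,0.19,0,0,0],[-0.005,0.066,0.255,0,0,0],[-0.005,0.08,0.31,0,0,0],[-0.005,0.095,0.362,0,0,0],[-0.005,0.095,0.362,0,0,0],[-0.005,0.095,0.362,0,0,0]]}}

```text
clock: 14.7
tool_pos: [0.5244, 0.0396, 0.0906]
orientation: [165.9, -0.1, 83.0]
force: [0.3, 0.5, 0.2]
opening: 0.0419
```

```bash
python3 - <<'E'
from t3 import *
whereis(); cmd(*place(-30,-0.3,-5))
for n,b in (('scene',(215,140,345,260,6)),('wrist',(180,130,380,300,4))):
    s=vision.snapshot(n); crop(np.ascontiguousarray(s['pixels'][:,:,::-1]),*b,'pics/19'+n+'.png')
E
```

```text
puck in deck mm [-30.2  -0.5   3.8] tilt err [-0.  -0.  -0.1] F deck [0.3 0.5 0. ] t 14.7
t 14.7 F [0.3 0.5 0.2] open 0.0419
cmd [0.001, 0.018, 0.056] [0.0, -0.0, -0.001] mm [0.2 2.6 8.4] deg 0.1
```

View pics/19scene.png

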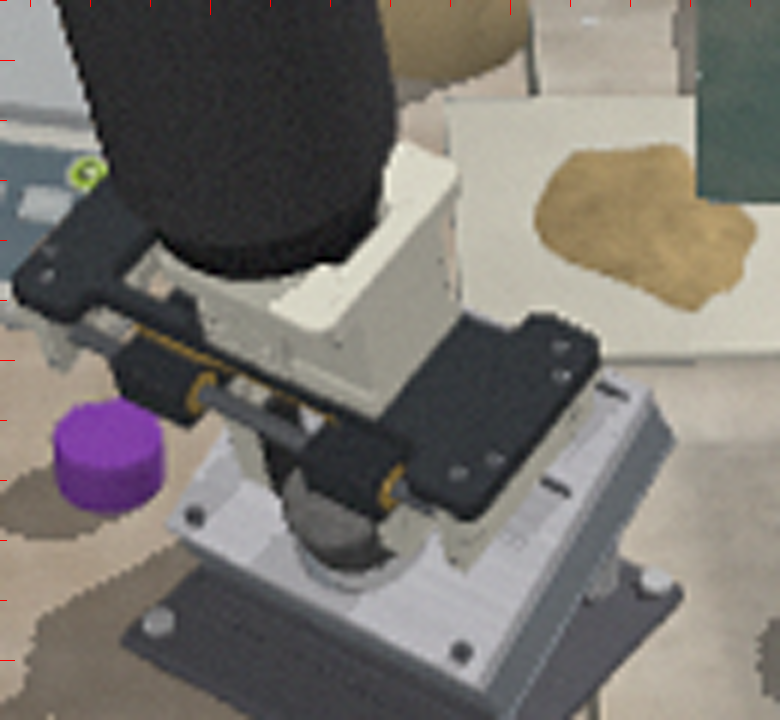

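View pics/19wrist.png

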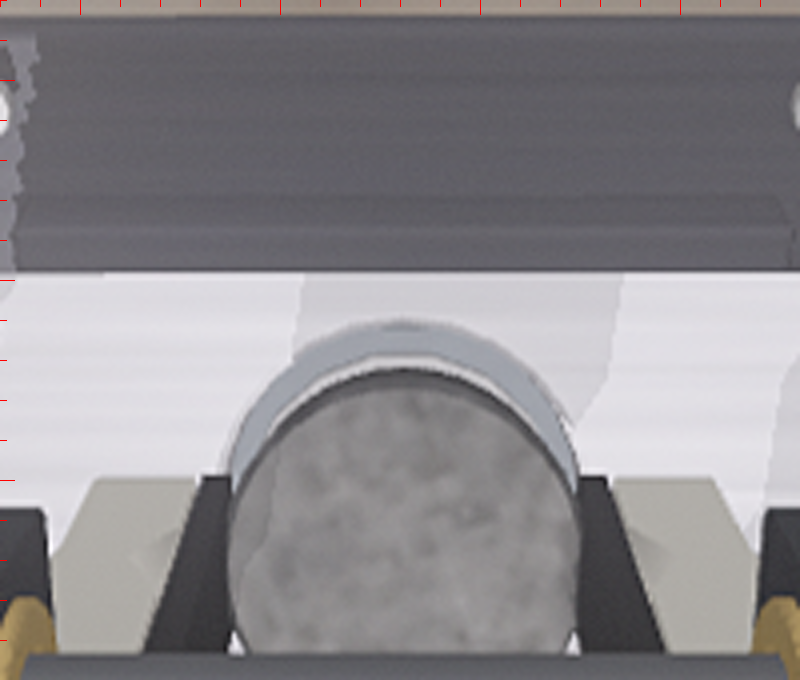

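```bash
python3 - <<'E'
from t3 import *
s=vision.snapshot('wrist')
R,t=deckT(P); n=R.apply([0,0,1]); Rc=np.array(s["R"]);C=-Rc.T@s["t"]
def dk(u,v,h=0):
    d=Rc.T@np.array([(u-s["cx"])/s["fx"],(v-s["cy"])/s["fy"],1]); k=((t+n*h/1000-C)@n)/(d@n); return (R.inv().apply(C+k*d-t)*1000).round(1)
print("edge",dk(281,130+271/4),"rim",dk(281,130+320/4),"puck bottom edge",dk(281,130+367/4,3.8),"top edge",dk(281,130+387/4,28.8),"rim sides",dk(180+222/4,250), dk(180+582/4,250))
whereis(); cmd(*place(-30,-0.3,-5))
E
```

```text
edge [-63.2   1.4   0. ] rim [-56.4   1.3   0. ] puck bottom edge [-50.2   1.3   3.8] top edge [-49.5   1.2  28.8] rim sides [-34.2 -24.    0. ] [-34.1  26.1   0. ]
puck in deck mm [-29.8  -0.1   4.3] tilt err [ 0.  -0.1 -0.1] F deck [-0.4 -0.6 -0.5] t 14.85
t 14.85 F [-0.1 -0.6 -0.6] open 0.0419
cmd [-0.001, 0.015, 0.06] [0.001, -0.001, -0.001] mm [-0.2  2.3  9. ] deg 0.1
```

```bash
python3 - <<'E'
from t3 import *
whereis(); cmd(*place(-32,-0.3,3));cmd(*place(-32,-0.3,-5)); cmd(*place(-32,-0.3,-9))
E
```

```text
puck in deck mm [-29.8  -0.1   4.3] tilt err [ 0.  -0.1 -0.1] F deck [-0.4 -0.6 -0.5] t 14.85
t 14.85 F [-0.1 -0.6 -0.6] open 0.0419
cmd [-0.001, -0.012, 0.012] [0.001, -0.001, -0.001] mm [-0.2 -1.8  1.8] deg 0.1
t 14.85 F [-0.1 -0.6 -0.6] open 0.0419
cmd [-0.001, 0.003, 0.064] [0.001, -0.001, -0.001] mm [-0.2  0.4  9.5] deg 0.1
t 14.85 F [-0.1 -0.6 -0.6] open 0.0419
cmd [-0.001, 0.01, 0.089] [0.001, -0.001, -0.001] mm [-0.2  1.5 13.4] deg 0.1
```

>>> {"op": "drive_tool", "data": {"moves": [[-0.001,-0.008,0.005,0,0,0],[-0.001,-0.012,0.012,0,0,0],[-0.001,-0.007,0.03,0,0,0],[-0.001,-0.002,0.047,0,0,0],[-0.001,0.003,0.064,0,0,0],[-0.001,0.003,0.064,0,0,0]]}}

```text
clock: 15.45
tool_pos: [0.5273, 0.0393, 0.0816]
orientation: [165.9, -0.1, 83.0]
force: [-0.4, 0.3, -1.4]
opening: 0.0422
```

```bash
python3 - <<'E'
from t3 import *
whereis(); cmd(*place(-32,-0.3,-9))
for n,b in (('scene',(215,140,345,260,6)),('wrist',(180,130,380,300,4))):
    s=vision.snapshot(n); crop(np.ascontiguousarray(s['pixels'][:,:,::-1]),*b,'pics/20'+n+'.png')
E
```

```text
puck in deck mm [-32.2  -0.4  -5.5] tilt err [ 0.  -0.  -0.1] F deck [-1.1  0.3 -1. ] t 15.45
t 15.45 F [-0.4  0.3 -1.4] open 0.0422
cmd [0.001, 0.008, 0.022] [0.001, -0.001, -0.001] mm [0.1 1.2 3.3] deg 0.1
```

View pics/20wrist.png

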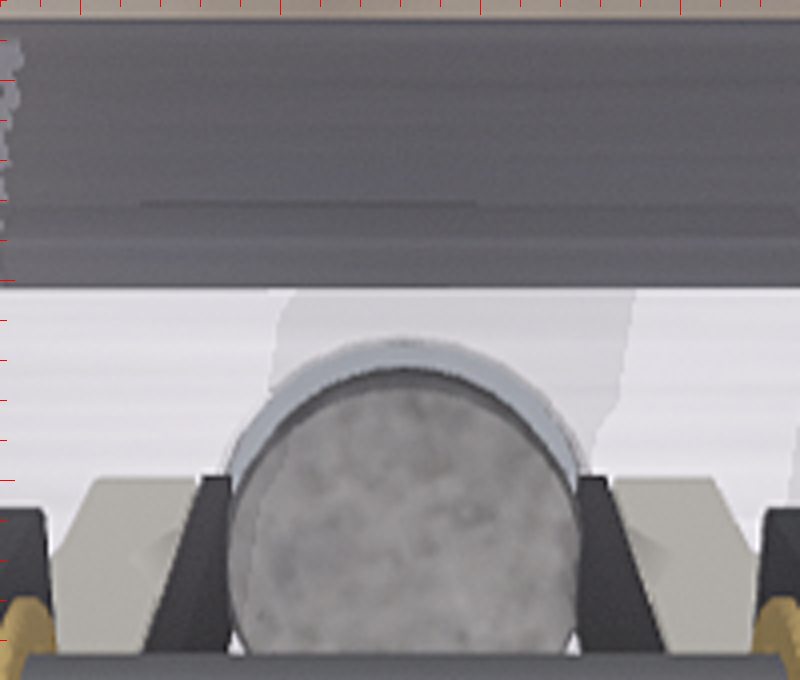

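>>> {"op": "drive_tool", "data": {"moves": [[0,0.002,0.006,0,0,0],[0,0.004,0.012,0,0,0],[0,0.006,0.018,0,0,0],[0,0.008,0.024,0,0,0],[0,0.008,0.024,0,0,0]]}}

```text
clock: 16.05
tool_pos: [0.5293, 0.039, 0.0785]
orientation: [165.9, -0.1, 83.0]
force: [-0.0, -0.5, -1.1]
opening: 0.0422
```

```bash
python3 - <<'E'
from t3 import *
whereis(); cmd(*place(-32,-0.3,-11))
E
```

```text
puck in deck mm [-32.   -0.4  -9.1] tilt err [ 0.  -0.  -0.1] F deck [-0.5 -0.5 -1. ] t 16.05
t 16.05 F [-0.  -0.5 -1.1] open 0.0422
cmd [0.001, 0.003, 0.012] [0.001, -0.001, -0.001] mm [0.1 0.5 1.8] deg 0.1
```

>>> {"op": "drive_tool", "data": {"moves": [[0,0.002,0.004,0,0,0],[0,0.003,0.008,0,0,0],[0,0.003,0.012,0,0,0],[0,0.004,0.014,0,0,0]]}}

```text
clock: 16.45
tool_pos: [0.5304, 0.0389, 0.0769]
orientation: [165.8, -0.1, 83.0]
force: [-4.1, 0.7, 5.9]
opening: 0.0423
```

```bash
python3 - <<'E'
from t3 import *
whereis()
for n,b in (('scene',(215,140,345,260,6)),('wrist',(180,130,380,300,4))):
    s=vision.snapshot(n); crop(np.ascontiguousarray(s['pixels'][:,:,::-1]),*b,'pics/21'+n+'.png')
E
```

```text
puck in deck mm [-31.8  -0.4 -11.1] tilt err [ 0.  -0.1 -0.1] F deck [-0.6  0.2  7.2] t 16.45
```

View pics/21wrist.png

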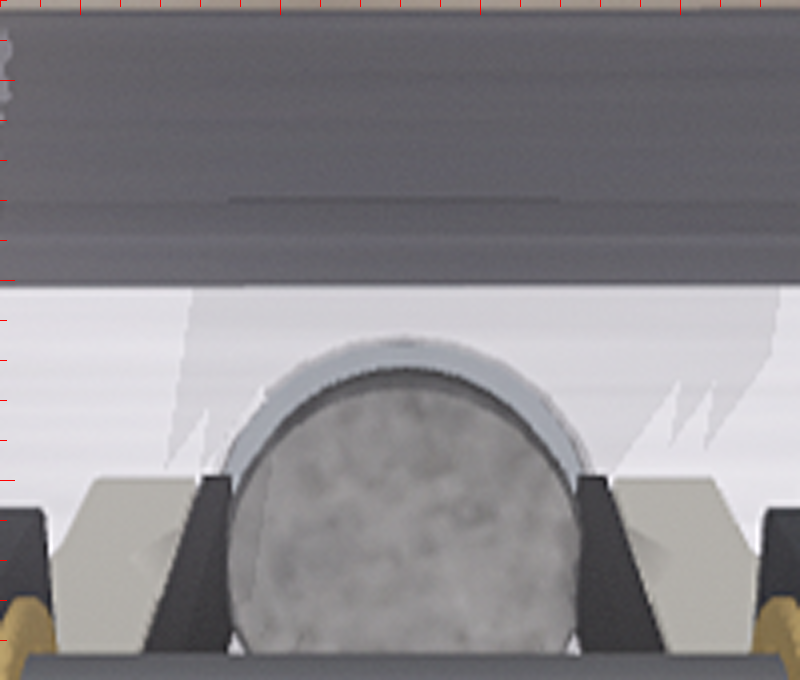

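View pics/21scene.png

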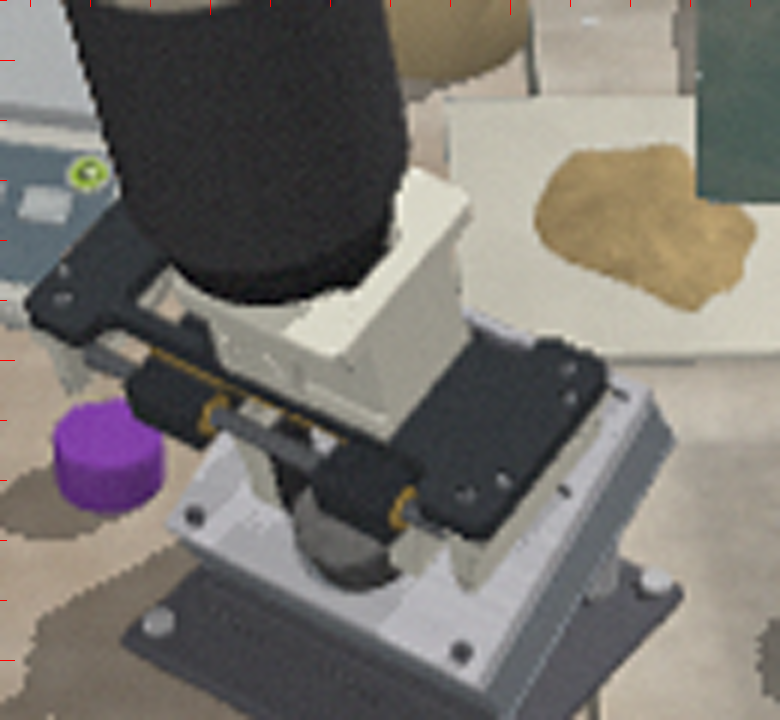

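>>> {"op": "drive_tool", "data": {"moves": [[0,0,0,0,0,0],[0,0,0,0,0,0],[0,0,0,0,0,0],[0,0,0,0,0,0]], "fingers": 0.4}}

```text
clock: 16.95
tool_pos: [0.5304, 0.0389, 0.0769]
orientation: [165.8, -0.1, 83.0]
force: [0.6, -0.4, -0.2]
opening: 0.0608
```

```bash
python3 - <<'E'
from t3 import *
whereis(); print(sensors.get_obs()["opening"]); cmd(*place(-32,-0.3,30));cmd(*place(-32,-0.3,60))
for n,b in (('wrist',(180,130,380,300,4)),):
    s=vision.snapshot(n); crop(np.ascontiguousarray(s['pixels'][:,:,::-1]),*b,'pics/22'+n+'.png')
E
```

```text
puck in deck mm [-31.8  -0.3 -11.2] tilt err [ 0.  -0.1 -0.1] F deck [ 0.5 -0.3 -0.5] t 16.95
0.06083796019603029
t 16.95 F [ 0.6 -0.4 -0.2] open 0.0608
cmd [0.001, -0.076, -0.264] [0.001, -0.001, -0.001] mm [  0.1 -11.4 -39.5] deg 0.1
t 16.95 F [ 0.6 -0.4 -0.2] open 0.0608
cmd [0.001, -0.131, -0.456] [0.001, -0.001, -0.001] mm [  0.2 -19.6 -68.4] deg 0.1
```

View pics/22wrist.png

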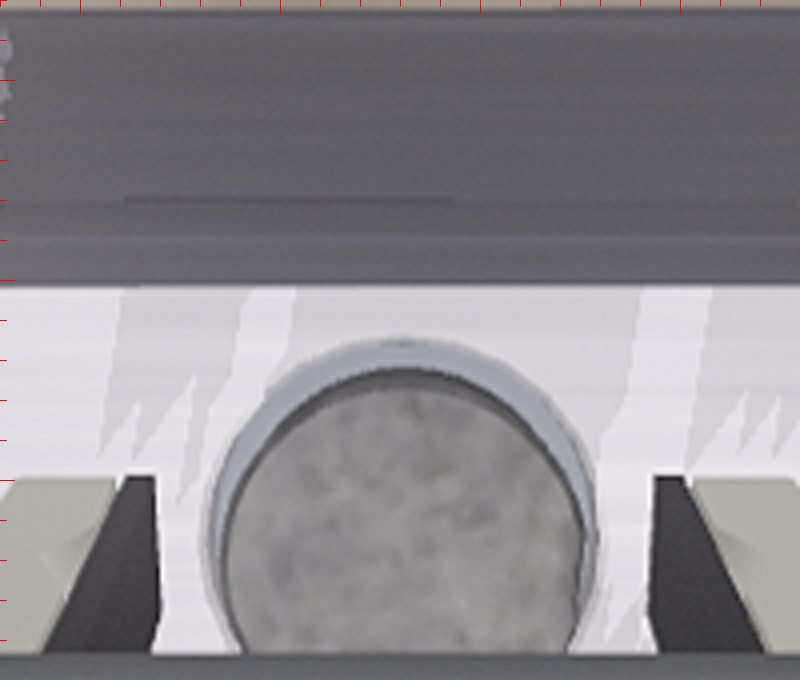

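Released and sitting in the bore. Retreat along the deck normal.

>>> {"op": "drive_tool", "data": {"moves": [[0,-0.01,-0.03,0,0,0],[0,-0.03,-0.1,0,0,0],[0,-0.06,-0.2,0,0,0],[0,-0.09,-0.32,0,0,0],[0,-0.13,-0.45,0,0,0],[0,-0.18,-0.6,0,0,0],[0,-0.23,-0.75,0,0,0],[0,-0.23,-0.75,0,0,0]], "fingers": 0.4}}

```text
clock: 17.8
tool_pos: [0.47, 0.047, 0.1804]
orientation: [165.6, -0.3, 83.0]
force: [0.4, -0.3, -0.2]
opening: 0.0612
```

```bash
python3 - <<'E'
from t3 import *
log()
for n,b in (('scene',(215,140,345,260,6)),('side',(200,170,340,300,5)),('wrist',(100,60,460,320,2))):
    s=vision.snapshot(n); crop(np.ascontiguousarray(s['pixels'][:,:,::-1]),*b,'pics/23'+n+'.png')
E
```

```text
J [  37.63   -5.77  -44.34   14.79  -41.82 -144.85]
```

View pics/23scene.png

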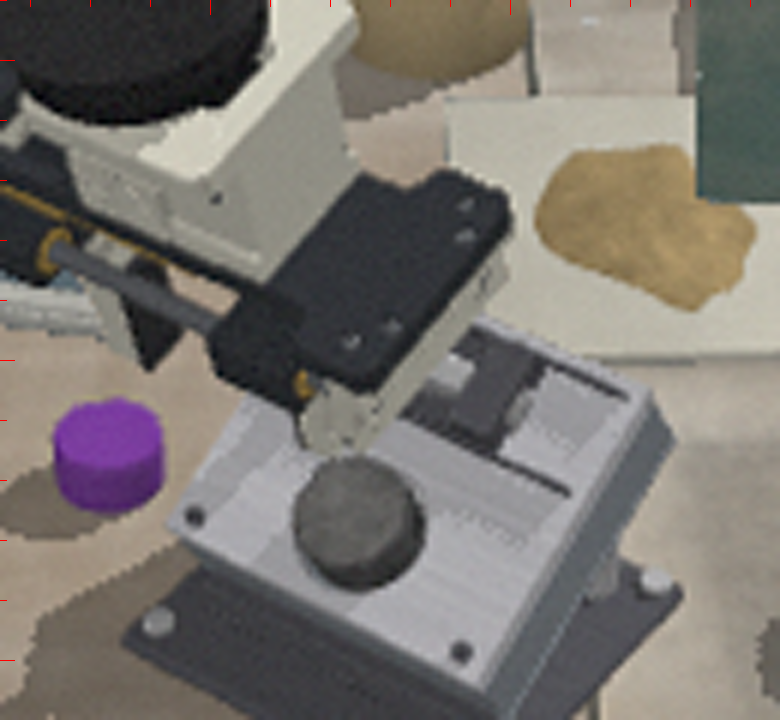

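View pics/23side.png

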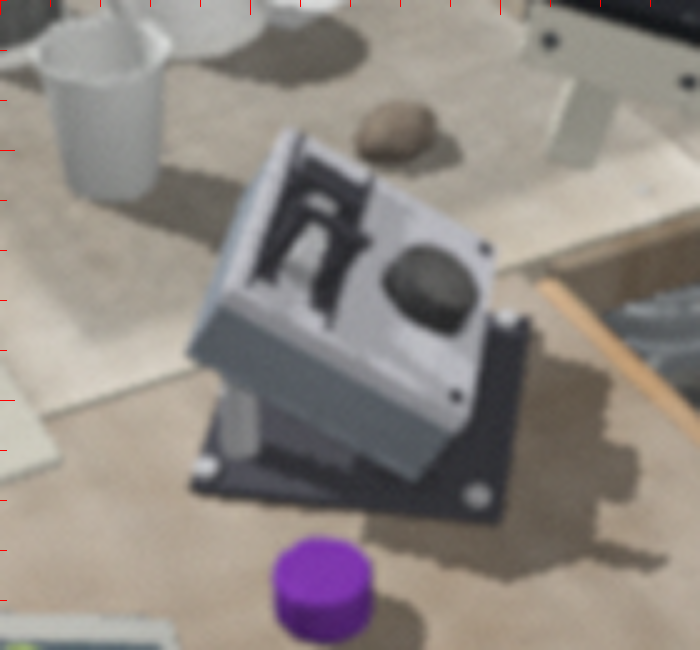

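View pics/23wrist.png

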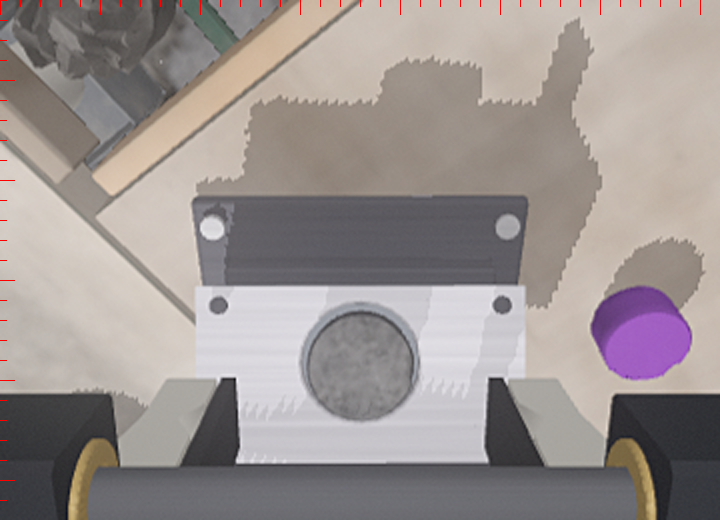

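```bash
python3 - <<'E'
from t3 import *
s=vision.snapshot('scene'); cv2.imwrite('pics/24.png',s['pixels'][:,:,::-1])
o=sensors.get_obs(); print(o["clock"],o["force"].round(1))
E
```

```text
18.0 [ 0.7  0.3 -0.4]
```

View pics/24.png

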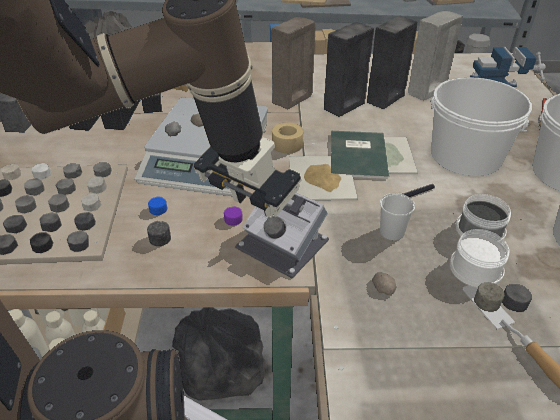

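The full view shows the sample in the pocket at about (275, 226). The tall puck, the blue and purple look-alikes, the pebble and the cup are where they started, so I'm handing in.

```bash
python3 -c "
from plant import ticket
print(ticket.close_job())"
```

```text
the job is handed in; nothing more can be done
None
```

The sample holder is ready and the job is handed in, at about 18 s on the robot's clock. One force reading passed the 120 N wrist limit along the way, so a fail on that count is possible.

**What I did**
- **Bar and keeper:** I pressed the bar down to its stop with shut fingertips. Still pressing, I pushed the keeper by its handle until it stopped, where the sideways force rose to about 39 N. After I lifted off, the bar stayed down.
- **Tool tilt:** the arm cannot reach square to the deck here because joint 3 is at its limit. I pressed with the tool 10 degrees off square. I also gripped the sample with the tool tilted 16 degrees, so that it would come out flat at the pocket.
- **Sample:** I lowered it into the pocket until I felt about 7 N on the floor, let go and backed off along the deck normal.

**Last checks**
- **Holder:** the pictures show the tongue over the bar, with the bar's end showing just past it. The sample sits flat inside the bore.
- **Everything else:** the other loose things look unmoved, the gripper is clear, and the force reads about 0.

**What did not agree**
- **Wrist force:** at 2.0 s, during the first quick tilt in free air, the sensor read about 175 N. It was back to about zero at the next reading and nothing seemed to be touched. I think it was inertia or joint 3 reaching its limit.
- **Sizes and positions:** the camera fits disagreed by about 2 mm, so I corrected the placing from the wrist pictures. The gripper closed to 42 mm on the sample, which is listed as 44 mm across.

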